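# Pack and close the travelling supply case

### The arm

A 7-joint arm with a two-finger parallel gripper is mounted at the origin on the work surface. World frame = base frame: x ahead of the robot, y to its left, z up, the work surface at z = 0. Lengths are in m, angles in degrees, forces in N, time in s.
With the tool pointing down it reaches from about 0.4 to 0.85 m from the base axis. Payload 4.5 kg.
Tool frame: the origin (TCP) lies midway between the tips of the shut fingers; the grasp point (between the pads) lies 19 mm behind it; z points along the fingers, y is the line along which they close (so a half turn about z gives the same grasp; the last joint's range is limited). The gripper opens to 88 mm and grips with 3 to 60 N. Pads are 18 mm wide; open, the fingers measure 123 mm over their backs; the gripper's body (75 mm by 187 mm) begins 45 mm behind the grasp point.
Start: joints at [-68.48, 39.483, -11.15, 89.685, 9.013, 51.709, -12.324], TCP at [0.209, 0.589, 0.239] pointing down, gripper open.
Joint ranges: [-172.22, 172.22], [-26.19, 119.32], [-84.43, 86.54], [7.71, 146.69], [-57.33, 237.33], [2.42, 119.75], [-152.13, 152.13]. Speed limits (degrees/s): [147.25, 147.25, 180, 180, 180, 180, 180].

### API

Orientations are given as [roll, pitch, yaw] about the fixed x, y, z axes, in that order (R = Rz(yaw) Ry(pitch) Rx(roll)).
In Python, from rig import arm gives the robot as it stands.
- The arm moves only by the shell command python3 -m jog 'ROWS' [OPENING]. ROWS is JSON, a list of rows, each an object of numbers: "x", "y", "z": the shift along the tool's x, y, z in mm; "spin": the turn about the tool's z in degrees. A call has 1 to 12 rows; each row shifts and turns the commanded pose from where the row before left it, along the tool's axes as they then stand; what a row does not reach is not made up. A row lasts 1/10 s, in which the tool goes at most 50 mm and 8.59 degrees, less where a joint would pass 70% of its speed; a pose out of reach is approached as far as the arm can. A call is refused whole if a number of a shift passes 50 or a number of a turn 8.59, either way. A call with a gripper value outside its range is refused whole. OPENING is the closure, from -1 (fully open) to 1 (shut), so that 0 is half open, set as the call begins (- or left out, the last holds). The fingers move at their own pace and stop on an object; the grip force is fixed at half the most. Time passes only in rows, so rows that do not move let the fingers close. It gives the time, the measured TCP pose, the force, the opening and the grip force at its end, in the units of the state.
- arm.get_state(): the state, without advancing time (a new reading comes with each control period).
- arm.get_image(name): name is "scene" or "top" or "wrist"; returns the picture (480x640x3 uint8, blue, green, red); there is no depth.
- arm.calibration(name): a dict with "camera_matrix" (3x3 intrinsics, pixels), "R" (3x3) and "t" (3): a world point X has camera coordinates R X + t. Camera axes: x right, y down, z forward; pixel columns grow to the right and rows downward; lengths in m; the calibration is good to about 2 mm. A picture is of the moment at which its call begins: read the wrist's pose just before it. calibration takes no time and is no camera call; for the wrist camera it gives the pose at the moment of the call.
- arm.sign_off(): hands the job in; it is judged then, once.
The state is a dict: "time_s": time; "joint_pos": joint angles; "joint_velocities": joint speeds; "joint_efforts": joint torques, N m; "tcp_pos": TCP position; "eef_rot": TCP orientation; "wrist_force": force on the tool from outside, world axes, zero at the start; "ft_torque": the same for the moment, N m; "opening": opening from 0.0 (shut) to 1.0 (fully open); "grip_force": force on a finger pad.
Only numpy, scipy, OpenCV 4.12 (cv2) and the standard library are available. Lean on these libraries where they do the work, as an engineer would, in place of code of your own. Each camera call takes 0.05 s, during which the arm holds its last target. There are 200 camera calls.

### The job

Pack the supply case for the field team: lay every box of staples that is on the desk inside the green case, lying down side by side and not on end or on top of one another. Then put the aluminium lid in the case's opening, press it down all round until it sits level and flush with the rim under all four ball catches, and turn each of the four red knobs clockwise to its end stop. Leave the other things on the desk alone.

Things in the scene. Friction and masses are not known exactly. Their poses are not given: they have to be found in the camera images.
- case: green supply case standing on the desk, fixed, open at the top, 210 x 276 x 58 mm (x, y, z). Origin: centre of its underside; z up. Its aluminium rim has its top at height 58. Four ball catches sit in its two x sides and four red knobs on the rim of its two y sides
- case_floor (a point): centre of the black floor of the case's well, 6 mm above the underside; same axes as the case. The well is a plain rectangle 156 (x) x 164 (y) mm, 46 mm deep from the ledge down
- case_seat (a point): centre of the lid's seat, 52 mm above the case's underside: a ledge 8 mm wide round the well, in an opening 177 (x) x 188 (y) mm, 6 mm below the rim's top. The lid is home, flush with the rim, when its underside lies on this ledge. Same axes as the case
- catch_point (a point): centre, at x = 88.5, y = 50 mm in the case frame and 61 mm up, of the face of one of four sprung brass ball catches at x = +-88.5, y = +-50. Balls of 9 mm radius stand out 5.5 mm into the opening (dark housings up to 63.5 mm). A lid laid on rests on them about 16 mm too high; pushed down by about 3 to 9 N near each catch it snaps under the balls, which then keep it down
- lid_grip (a point): centre of the bar of the lid's black bridge handle, 36 mm above the lid's underside, over the lid's centre; z is the lid's upward normal. The bar is 14 mm wide (x), 96 mm long (y) and 12 mm high, 24 mm clear of the lid, with a 12 mm wide post at each end (y = +-42)
- lid_plate (a point): centre of the loose flat aluminium lid, 172 (x) x 180 (y) x 6 mm, about 0.36 kg, half-way through its thickness (3 mm above its underside); same axes as lid_grip. It fits the case either way round, with its handle along the case's y
- box1_mid (a point): centre of a loose pink cardboard box of staples with a white band, 70 (x) x 42 (y) x 30 (z) mm, about 0.16 kg, z up as it starts on the desk; may be absent (None)
- box2_mid (a point): centre of a loose blue cardboard box of staples with a white band, 70 (x) x 42 (y) x 30 (z) mm, about 0.16 kg, z up as it starts on the desk; may be absent (None)
- box3_mid (a point): centre of a loose yellow cardboard box of staples with a white band, 70 (x) x 42 (y) x 30 (z) mm, about 0.16 kg, z up as it starts on the desk; may be absent (None)
- box4_mid (a point): centre of a loose lime green cardboard box of staples with a white band, 70 (x) x 42 (y) x 30 (z) mm, about 0.16 kg, z up as it starts on the desk; may be absent (None)
- knob_a (a joint): red wing knob near the case's (+x, +y) corner with a steel clamp toe: 0 = open, 2.6 rad = end stop, growing as it turns clockwise seen from above; light friction (0.06 N m), stays where left. Below 1.2 the toe is clear of the lid; at the stop it points inward, 2 mm above the top of a lid that is home (a lid too high is in its way)
- knob_a_grip (a point): point on that knob's upright axis (55, 119 mm in the case frame), 21 mm above the rim's top; turns with the knob, x along the wing towards the toe. Wing: 36 mm long, 10 mm thick, from 9 to 30 mm above the rim. Toe: 2 to 8 mm above the rim, reaches 40 mm from the axis, 13 mm wide
- knob_b (a joint): red wing knob near the case's (-x, +y) corner with a steel clamp toe: 0 = open, 2.6 rad = end stop, growing as it turns clockwise seen from above; light friction (0.06 N m), stays where left. Below 1.2 the toe is clear of the lid; at the stop it points inward, 2 mm above the top of a lid that is home (a lid too high is in its way)
- knob_b_grip (a point): point on that knob's upright axis (-55, 119 mm in the case frame), 21 mm above the rim's top; turns with the knob, x along the wing towards the toe. Wing: 36 mm long, 10 mm thick, from 9 to 30 mm above the rim. Toe: 2 to 8 mm above the rim, reaches 40 mm from the axis, 13 mm wide
- knob_c (a joint): red wing knob near the case's (-x, -y) corner with a steel clamp toe: 0 = open, 2.6 rad = end stop, growing as it turns clockwise seen from above; light friction (0.06 N m), stays where left. Below 1.2 the toe is clear of the lid; at the stop it points inward, 2 mm above the top of a lid that is home (a lid too high is in its way)
- knob_c_grip (a point): point on that knob's upright axis (-55, -119 mm in the case frame), 21 mm above the rim's top; turns with the knob, x along the wing towards the toe. Wing: 36 mm long, 10 mm thick, from 9 to 30 mm above the rim. Toe: 2 to 8 mm above the rim, reaches 40 mm from the axis, 13 mm wide
- knob_d (a joint): red wing knob near the case's (+x, -y) corner with a steel clamp toe: 0 = open, 2.6 rad = end stop, growing as it turns clockwise seen from above; light friction (0.06 N m), stays where left. Below 1.2 the toe is clear of the lid; at the stop it points inward, 2 mm above the top of a lid that is home (a lid too high is in its way)
- knob_d_grip (a point): point on that knob's upright axis (55, -119 mm in the case frame), 21 mm above the rim's top; turns with the knob, x along the wing towards the toe. Wing: 36 mm long, 10 mm thick, from 9 to 30 mm above the rim. Toe: 2 to 8 mm above the rim, reaches 40 mm from the axis, 13 mm wide
- stapler: bystander: black heavy-duty stapler, 290 x 70 x 125 mm, origin under its centre
- notebooks: bystander: stack of four coloured notebooks, 105 x 150 x 48 mm, origin under its centre
- tape_roll: bystander: roll of blue tape lying flat, 104 mm across, 48 mm high, origin under its centre
- calculator: bystander: grey desk calculator, 150 x 100 x 21 mm, origin under its centre
There are look-alikes about, which are no part of the job. What is meant by the part that bears box3_mid is not purple, and is the larger of those in its own colour.

How it is judged (in metres and radians):
On the way, in this order (a step that is already met when the one before it is completed fails the run):
1. every box of staples on the desk lies on the floor of the case (x of box1_mid in the frame of case between -0.078 and 0.078 m and y of box1_mid in the frame of case between -0.082 and 0.082 m and z of box1_mid in the frame of case between 0 and 0.032 m and x of box2_mid in the frame of case between -0.078 and 0.078 m and y of box2_mid in the frame of case between -0.082 and 0.082 m and z of box2_mid in the frame of case between 0 and 0.032 m and x of box3_mid in the frame of case between -0.078 and 0.078 m and y of box3_mid in the frame of case between -0.082 and 0.082 m and z of box3_mid in the frame of case between 0 and 0.032 m and x of box4_mid in the frame of case between -0.078 and 0.078 m and y of box4_mid in the frame of case between -0.082 and 0.082 m and z of box4_mid in the frame of case between 0 and 0.032 m), for 0.2 s.
2. the lid is pressed home: level and flush in the opening, over the boxes (all of step 1 and x of lid_grip in the frame of case between -0.006 and 0.006 m and y of lid_grip in the frame of case between -0.008 and 0.008 m and z of lid_grip in the frame of case between 0.084 and 0.0905 m and angle between the z axis of lid_grip and the z axis of case, either way round below 0.02 rad), for 0.2 s.
3. all four knobs are at their end stops over the seated lid (x of lid_grip in the frame of case between -0.006 and 0.006 m and y of lid_grip in the frame of case between -0.008 and 0.008 m and z of lid_grip in the frame of case between 0.084 and 0.0905 m and angle between the z axis of lid_grip and the z axis of case, either way round below 0.02 rad and value of joint each of knob_a, knob_b, knob_c, knob_d above 2.5 rad), for 0.2 s.
At the end, for the whole second after the job is handed in: every box present lies down on the case's floor within the well (centre less than 32 mm above the case's underside); the lid is home on the ledge (within 2.5 mm in height, level within 0.02 rad, in the opening) and at rest; each knob is turned to at least 2.5 of its 2.6 rad (all of step 1 and all of step 3 and linear speed of lid below 0.02 m/s); the robot touches nothing.
It fails at once if the stapler is pushed aside by more than 30 mm (distance of stapler from where it was at the start of the episode above 0.03 m).
It fails at once if the stack of notebooks is pushed aside by more than 30 mm (distance of notebooks from where it was at the start of the episode above 0.03 m).
It fails at once if the tape roll is pushed aside by more than 30 mm (distance of tape_roll from where it was at the start of the episode above 0.03 m).
It fails at once if the calculator is pushed aside by more than 30 mm (distance of calculator from where it was at the start of the episode above 0.03 m).
Of box1, box2, box3, box4 only 2 to 4 are there at a start; the rules pass over those that are not, and their reading is None.
At some moment in a run one of box1, box2, box3, box4 may be knocked a few centimetres aside while the robot is not near it.
Once in a run the grip may slacken for a moment while it holds something.
It also fails if it takes over 210 s, if anything falls off the work surface, if the arm or the gripper's body presses on something with over 40 N, if the wrist force passes 120 N, or if a joint passes its speed limit or range.

## Working session

There is one attempt and no reset: what is moved stays moved. The work goes in short steps, Python scripts to look and compute and a shell command to move; the robot and the scene stay as the last step left them, time stands still between calls to the robot, and variables do not carry over. Pictures are saved under pics/ and viewed, at most 14 in all, crops included, and the job is handed in when it is done.

```bash
ls; mkdir -p pics
python3 - <<'E'
from rig import arm
import cv2
for n in("top","scene"): cv2.imwrite(f"pics/{n}0.png",arm.get_image(n))
s=arm.get_state();print(s['time_s'],s['tcp_pos'],s['eef_rot'],s['opening'],s['wrist_force'])
for n in("top","scene","wrist"): print(n,arm.calibration(n))
E
```

```text
pics
0.1 [0.20937494 0.58827567 0.23800677] [-1.79905400e+02  9.39867272e-03  1.60418700e+02] 1.0019208794236751 [-0.0555579  -0.13768523 -0.20191105]
top {'camera_matrix': array([[576.44172316,   0.        , 323.81381502],
       [  0.        , 576.44172316, 239.04840582],
       [  0.        ,   0.        ,   1.        ]]), 'R': array([[-0.0129226 , -0.99991402,  0.00222786],
       [-0.98097094,  0.01224606, -0.19376805],
       [ 0.19372411, -0.00468945, -0.98104484]]), 't': array([0.05200024, 0.51442117, 1.37773038])}
scene {'camera_matrix': array([[505.19701641,   0.        , 321.46024956],
       [  0.        , 505.19701641, 247.44012504],
       [  0.        ,   0.        ,   1.        ]]), 'R': array([[-0.34214078,  0.93964508,  0.00261128],
       [ 0.77084884,  0.28226619, -0.57106731],
       [-0.53733766, -0.19337251, -0.82089909]]), 't': array([ 0.14489126, -0.3493731 ,  1.85452858])}
wrist {'camera_matrix': array([[414.3710114 ,   0.        , 318.24332889],
       [  0.        , 414.3710114 , 247.92307475],
       [  0.        ,   0.        ,   1.        ]]), 'R': array([[ 0.33469289,  0.94232342, -0.00269176],
       [ 0.90560249, -0.32085811,  0.27737016],
       [ 0.26050873, -0.09527148, -0.96075936]]), 't': array([-0.62439654, -0.03980737,  0.38966268])}
```

View pics/top0.png

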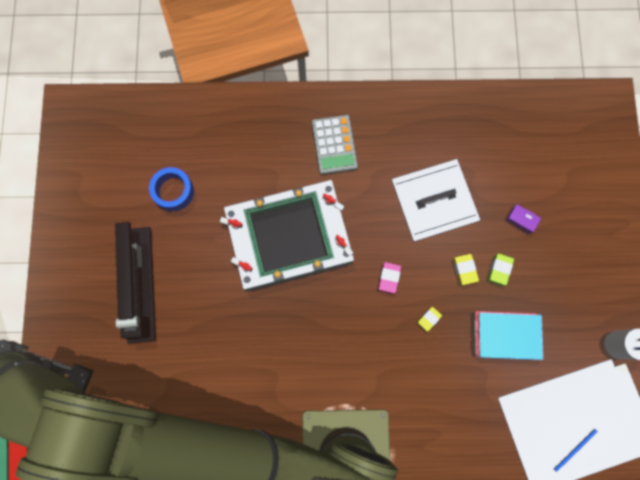

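View pics/scene0.png

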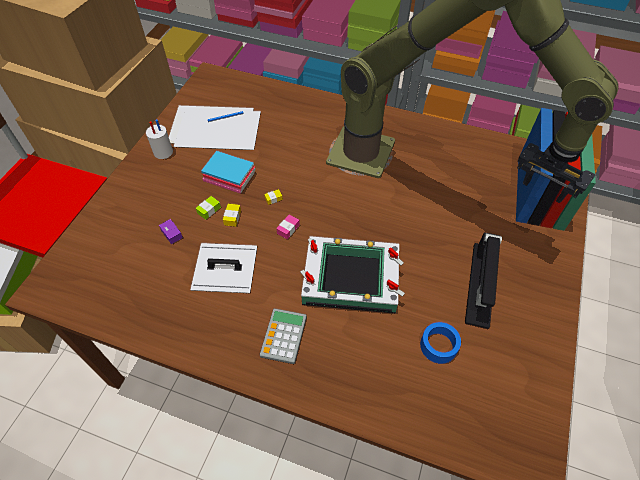

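Top view: case at about (289,234), lid (436,199), pink box (390,278), yellow (467,269), lime (502,269). The purple box (525,218) and the small yellow one (430,319) are look-alikes, and there is no blue box. Next I'll enlarge.

Run:
```python
import cv2
i=cv2.imread("pics/top0.png")
a=cv2.resize(i[165:305,210:370],None,fx=5,fy=5,interpolation=cv2.INTER_CUBIC);cv2.imwrite("pics/case0.png",a[:600])
cv2.imwrite("pics/boxes0.png",cv2.resize(i[150:300,370:530],None,fx=4,fy=4,interpolation=cv2.INTER_CUBIC))
```

```text
(no output)
```

View pics/case0.png

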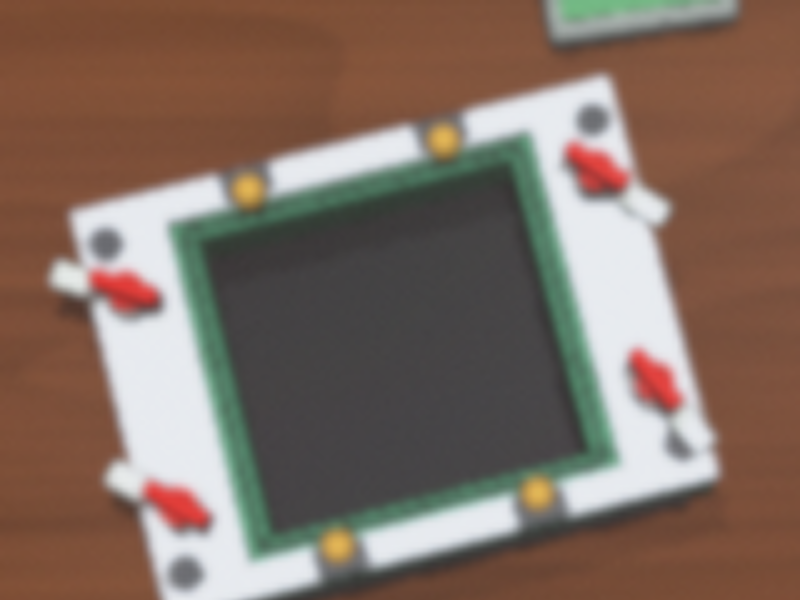

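View pics/boxes0.png

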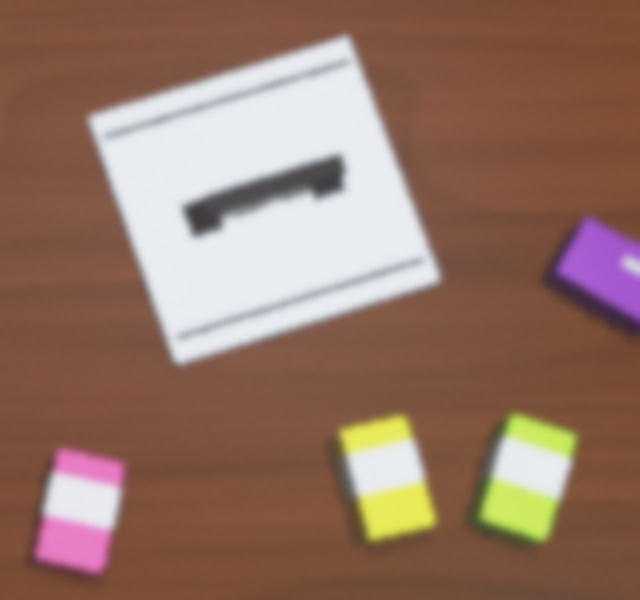

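Crops: the case is yawed, with all four toes pointing outward (open). The balls in the case crop are at (248,188), (443,140), (537,493) and (337,546). Lid corners in the other crop are (88,117), (348,36), (441,279) and (178,364), and the three box tops are clear too.

```bash
cat > h.py <<'E'
import numpy as np, cv2
from rig import arm
from scipy.spatial.transform import Rotation as Ro
def ray(n,p,z,cal=None):
    c=cal or arm.calibration(n);K,R,t=c['camera_matrix'],np.array(c['R']),np.array(c['t'])
    d=R.T@np.linalg.inv(K)@[p[0],p[1],1];o=-R.T@t
    return (o+d*(z-o[2])/d[2])
def proj(n,X,cal=None):
    c=cal or arm.calibration(n);q=c['camera_matrix']@(np.array(c['R'])@X+c['t']);return q[:2]/q[2]
def need(x,y,z,yaw=None):
    "tool-axes shift (mm) and spin (deg) to reach TCP x,y,z; yaw = direction of tool y axis (closing line)"
    s=arm.get_state();R=Ro.from_euler('xyz',s['eef_rot'],degrees=True).as_matrix()
    ty=np.degrees(np.arctan2(R[1,1],R[0,1]))
    o=None
    if yaw is not None: o=-((yaw-ty+90)%180-90)   # tool z down
    print('t',round(s['time_s'],1),'tcp',np.round(s['tcp_pos'],4),'ty',round(ty,2),'j7',round(s['joint_pos'][6],1),'F',np.round(s['wrist_force'],1),'op',round(s['opening'],3),'gf',round(s['grip_force'],1))
    print('shift',np.round(R.T@(np.array([x,y,z])-s['tcp_pos'])*1000,1),'spin',o if o is None else round(o,1))
E
python3 - <<'E'
from h import *
def corners(P,z,o,f):
    W=np.array([ray("top",(o[0]+(p[0]+.5)/f-.5,o[1]+(p[1]+.5)/f-.5),z)for p in P]);c=W.mean(0)
    L=[np.linalg.norm(W[i]-W[(i+1)%4])*1e3 for i in range(4)]
    e=(W[1]-W[0]+W[2]-W[3]); print(np.round(c,4),'sides',np.round(L,1),'yaw 01',np.degrees(np.arctan2(e[1],e[0])).round(2),'yaw 12',np.degrees(np.arctan2(*(W[2]-W[1]+W[3]-W[0])[1::-1])).round(2));return c
o=(210,165)
corners([(248,188),(443,140),(537,493),(337,546)],.063,o,5)
corners([(168,228),(533,132),(620,462),(255,555)],.058,o,5)
o=(370,150)
for n,P,z in [("lid",[(88,117),(348,36),(441,279),(178,364)],.006),("pink",[(58,448),(126,460),(103,574),(35,560)],.03),("yel",[(338,429),(405,415),(437,524),(369,542)],.03),("lime",[(512,413),(578,432),(545,543),(478,520)],.03)]:
    print(n);corners(P,z,o,4)
E
```

```text
[0.53  0.134 0.063] sides [ 99.8 184.2 100.4 185.3] yaw 01 -76.04 yaw 12 -165.95
[0.5297 0.1326 0.058 ] sides [188.1 172.9 183.6 170.3] yaw 01 -75.85 yaw 12 -165.57
lid
[ 0.6259 -0.2458  0.006 ] sides [180.9 172.1 179.9 172.7] yaw 01 -72.77 yaw 12 -162.78
pink
[ 0.4206 -0.117   0.03  ] sides [42.9 72.9 42.7 71.7] yaw 01 -101.65 yaw 12 166.6
yel
[ 0.4388 -0.3086  0.03  ] sides [43.2 70.5 44.1 72.6] yaw 01 -77.44 yaw 12 -167.6
lime
[ 0.438  -0.3965  0.03  ] sides [42.3 73.9 43.1 71.8] yaw 01 -108.69 yaw 12 159.22
```

Everything measures to the known sizes. Moving toward the boxes over the case and looking with the wrist camera on the way.

Run:
```python
from h import *
need(.50,.1335,.30,77.5)
```

```text
t 0.1 tcp [0.2094 0.5883 0.238 ] ty 70.42 j7 -12.3 F [-0.1 -0.1 -0.2] op 1.002 gf 0.0
shift [-426.2 -331.2  -61.4] spin -7.1
```

```bash
python3 -m jog '[{"x":-36,"y":-28,"z":-6},{"x":-36,"y":-28,"z":-6},{"x":-36,"y":-28,"z":-6},{"x":-36,"y":-28,"z":-6},{"x":-36,"y":-28,"z":-6},{"x":-36,"y":-28,"z":-6},{"x":-36,"y":-28,"z":-6},{"x":-36,"y":-28,"z":-6},{"x":-36,"y":-28,"z":-6},{"x":-36,"y":-28,"z":-6},{"x":-36,"y":-28,"z":0},{"x":-30,"y":-23,"z":0}]'
python3 - <<'E'
from h import *
need(.4206,-.117,.15,77.5)
E
```

```text
t 0.1 tcp [0.2094 0.5883 0.238 ] ty 70.42 j7 -12.3 F [-0.1 -0.1 -0.2] op 1.002 gf 0.0
shift [-435.4 -593.6   89.1] spin -7.1schema error: expected keys x, y, z, spin
```

```bash
python3 -m jog '[{"x":-36,"y":-28,"z":-6,"spin":0},{"x":-36,"y":-28,"z":-6,"spin":0},{"x":-36,"y":-28,"z":-6,"spin":0},{"x":-36,"y":-28,"z":-6,"spin":0},{"x":-36,"y":-28,"z":-6,"spin":0},{"x":-36,"y":-28,"z":-6,"spin":0},{"x":-36,"y":-28,"z":-6,"spin":0},{"x":-36,"y":-28,"z":-6,"spin":0},{"x":-36,"y":-28,"z":-6,"spin":0},{"x":-36,"y":-28,"z":-6,"spin":0},{"x":-36,"y":-28,"z":0,"spin":0},{"x":-30,"y":-23,"z":0,"spin":0}]'
python3 - <<'E'
from h import *
need(.4206,-.117,.15,77.5)
E
```

```text
time_s: 1.3
tcp_pos: [0.5009, 0.1314, 0.2987]
eef_rot: [-180.0, 0.0, 160.3]
wrist_force: [0.7, 0.2, 0.4]
opening: 0.998
grip_force: 0.0
t 1.3 tcp [0.5009 0.1314 0.2987] ty 70.3 j7 42.0 F [0.7 0.2 0.4] op 0.998 gf 0.0
shift [  -8.1 -260.8  148.9] spin -7.2
```

```bash
python3 - <<'E'
from h import *
c=arm.calibration("wrist");im=arm.get_image("wrist");cv2.imwrite("pics/w1.png",im)
import pickle;pickle.dump(c,open("w1.pkl","wb"))
E
python3 -m jog '[{"x":-1,"y":-40,"z":0,"spin":-7.2},{"x":-1,"y":-45,"z":10,"spin":0},{"x":-1,"y":-45,"z":25,"spin":0},{"x":-1,"y":-45,"z":35,"spin":0},{"x":-1,"y":-45,"z":40,"spin":0},{"x":-1,"y":-40,"z":38,"spin":0},{"x":0,"y":0,"z":0,"spin":0},{"x":0,"y":0,"z":0,"spin":0}]'
python3 - <<'E'
from h import *
need(.4206,-.117,.012,77.5)
c=arm.calibration("wrist");im=arm.get_image("wrist");cv2.imwrite("pics/w2.png",im)
import pickle;pickle.dump(c,open("w2.pkl","wb"))
E
```

```text
time_s: 2.15
tcp_pos: [0.448, -0.102, 0.1654]
eef_rot: [180.0, -0.1, 167.5]
wrist_force: [-0.1, 0.1, -0.9]
opening: 1.002
grip_force: 0.0
t 2.1 tcp [ 0.448  -0.102   0.1654] ty 77.52 j7 67.8 F [-0.1  0.1 -0.9] op 1.002 gf 0.0
shift [ 23.2 -20.6 153.4] spin 0.0
```

View pics/w1.png

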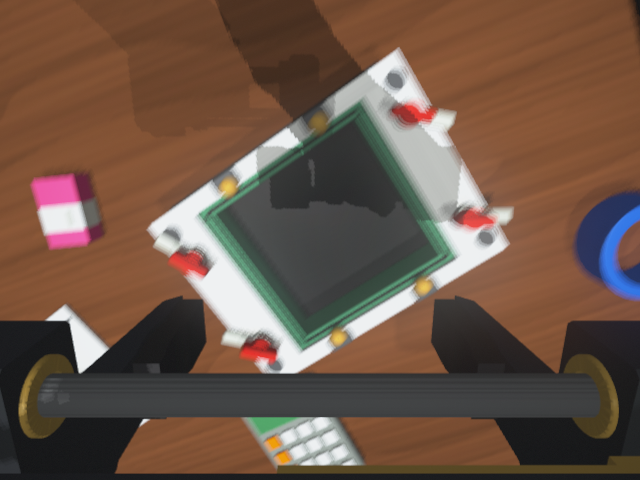

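View pics/w2.png

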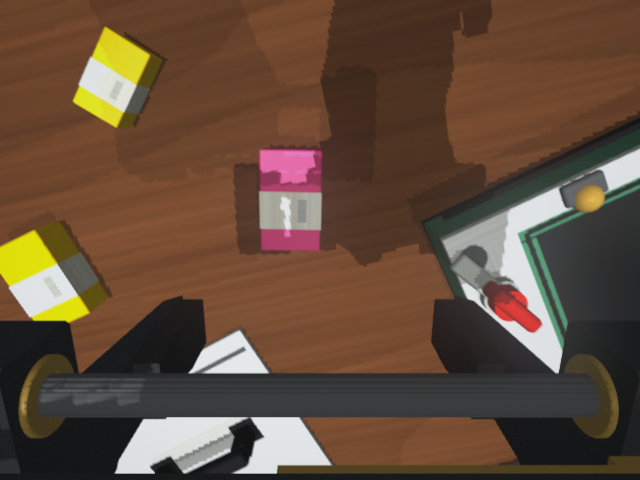

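w1: balls at (228,187), (318,121), (424,286) and (338,338). w2: pink box square to the fingers, top face (260–322, 149–250).

Run:
```python
from h import *
import pickle
c1,c2=[pickle.load(open(f"w{i}.pkl","rb")) for i in(1,2)]
def f(P,z,c):
    W=np.array([ray("wrist",p,z,c) for p in P]);print(W.mean(0).round(4),[round(np.linalg.norm(W[i]-W[(i+1)%4])*1e3,1) for i in range(4)],[round(np.degrees(np.arctan2(*(W[(i+1)%4]-W[i])[1::-1])),1) for i in range(4)]);return W.mean(0)
f([(228,187),(318,121),(424,286),(338,338)],.063,c1)
f([(362,101),(455,258),(300,351),(198,213)],.058,c1)
p=f([(260,149),(322,149),(321,250),(260,250)],.03,c2)
need(p[0],p[1],.012,77.5)
```

```text
[0.5327 0.1311 0.063 ] [np.float64(101.1), np.float64(187.0), np.float64(101.3), np.float64(185.4)] [np.float64(105.4), np.float64(14.2), np.float64(-75.5), np.float64(-165.9)]
[0.5323 0.1307 0.058 ] [np.float64(173.3), np.float64(183.6), np.float64(174.7), np.float64(182.5)] [np.float64(13.6), np.float64(-75.9), np.float64(-166.8), np.float64(103.6)]
[ 0.422  -0.1152  0.03  ] [np.float64(41.0), np.float64(69.5), np.float64(43.1), np.float64(69.6)] [np.float64(77.5), np.float64(-12.9), np.float64(-102.4), np.float64(165.3)]
t 2.2 tcp [ 0.4491 -0.101   0.1662] ty 77.65 j7 67.8 F [-0.5 -0.  -1. ] op 0.999 gf 0.0
shift [ 23.4 -19.9 154.2] spin 0.1
```

```bash
python3 -m jog '[{"x":12,"y":-10,"z":10,"spin":0},{"x":11.4,"y":-10,"z":40,"spin":0},{"x":0,"y":0,"z":45,"spin":0},{"x":0,"y":0,"z":40,"spin":0},{"x":0,"y":0,"z":20,"spin":0},{"x":0,"y":0,"z":6,"spin":0},{"x":0,"y":0,"z":0,"spin":0},{"x":0,"y":0,"z":0,"spin":0}]'
python3 -m jog '[{"x":0,"y":0,"z":0,"spin":0},{"x":0,"y":0,"z":0,"spin":0},{"x":0,"y":0,"z":0,"spin":0},{"x":0,"y":0,"z":0,"spin":0},{"x":0,"y":0,"z":0,"spin":0},{"x":0,"y":0,"z":0,"spin":0},{"x":0,"y":0,"z":0,"spin":0}]' 1
python3 -m jog '[{"x":0,"y":0,"z":-20,"spin":0},{"x":0,"y":0,"z":-30,"spin":0},{"x":0,"y":0,"z":-40,"spin":0},{"x":0,"y":0,"z":-40,"spin":0},{"x":0,"y":0,"z":-30,"spin":0},{"x":0,"y":0,"z":0,"spin":0}]'
python3 - <<'E'
from h import *
a=np.radians(14.1);C=np.array([.5315,.132]);
for x,y in((.034,-.042),(.034,.042),(-.034,0)): print(C+[x*np.cos(a)-y*np.sin(a),x*np.sin(a)+y*np.cos(a)])
x,y=.034,.042
need(*(C+[x*np.cos(a)-y*np.sin(a),x*np.sin(a)+y*np.cos(a)]),.16,14.1)
E
```

```text
time_s: 3.0
tcp_pos: [0.4273, -0.1194, 0.0356]
eef_rot: [-179.6, -0.1, 167.7]
wrist_force: [0.2, 0.5, 0.2]
opening: 0.999
grip_force: 0.0
time_s: 3.7
tcp_pos: [0.4259, -0.1205, 0.0348]
eef_rot: [-179.6, -0.2, 167.6]
wrist_force: [0.1, 1.3, -0.3]
opening: 0.39
grip_force: 0.0
time_s: 4.3
tcp_pos: [0.4286, -0.1197, 0.1979]
eef_rot: [-179.6, 0.2, 167.5]
wrist_force: [0.5, -0.4, 0.3]
opening: 0.008
grip_force: 0.0
[0.57470748 0.09954829]
[0.55424382 0.18101754]
[0.49852435 0.12371709]
t 4.3 tcp [ 0.4286 -0.1197  0.1979] ty 77.53 j7 49.7 F [ 0.5 -0.4  0.3] op 0.008 gf 0.0
shift [-57.6 321.   35.8] spin 63.4
```

Stopped short: rows were rate-limited near here. I'll descend more slowly.

```bash
python3 -m jog '[{"x":0,"y":0,"z":0,"spin":0},{"x":0,"y":0,"z":0,"spin":0},{"x":0,"y":0,"z":0,"spin":0},{"x":0,"y":0,"z":0,"spin":0},{"x":0,"y":0,"z":15,"spin":0},{"x":0,"y":0,"z":20,"spin":0},{"x":0,"y":0,"z":20,"spin":0},{"x":0,"y":0,"z":20,"spin":0},{"x":0,"y":0,"z":20,"spin":0},{"x":0,"y":0,"z":20,"spin":0},{"x":0,"y":0,"z":0,"spin":0},{"x":0,"y":0,"z":0,"spin":0}]' -1
python3 - <<'E'
from h import *
need(.422,-.1152,.005,77.5)
E
```

```text
time_s: 5.5
tcp_pos: [0.4259, -0.1198, 0.0796]
eef_rot: [-179.5, -0.3, 167.6]
wrist_force: [-0.4, 0.5, 0.5]
opening: 1.0
grip_force: 0.0
t 5.5 tcp [ 0.4259 -0.1198  0.0796] ty 77.65 j7 33.6 F [-0.4  0.5  0.5] op 1.0 gf 0.0
shift [ 4.5  4.3 74.6] spin 0.1
```

```bash
python3 -m jog '[{"x":2.3,"y":2.2,"z":10,"spin":0},{"x":2.2,"y":2.1,"z":15,"spin":0},{"x":0,"y":0,"z":15,"spin":0},{"x":0,"y":0,"z":15,"spin":0},{"x":0,"y":0,"z":15,"spin":0},{"x":0,"y":0,"z":5,"spin":0},{"x":0,"y":0,"z":0,"spin":0},{"x":0,"y":0,"z":0,"spin":0}]'
python3 -m jog '[{"x":0,"y":0,"z":0,"spin":0},{"x":0,"y":0,"z":0,"spin":0},{"x":0,"y":0,"z":0,"spin":0},{"x":0,"y":0,"z":0,"spin":0},{"x":0,"y":0,"z":0,"spin":0},{"x":0,"y":0,"z":0,"spin":0},{"x":0,"y":0,"z":0,"spin":0},{"x":0,"y":0,"z":0,"spin":0}]' 1
```

```text
time_s: 6.3
tcp_pos: [0.421, -0.1162, 0.0179]
eef_rot: [-179.4, -0.7, 167.6]
wrist_force: [-0.3, -0.4, 0.0]
opening: 0.998
grip_force: 0.0
time_s: 7.1
tcp_pos: [0.4204, -0.1161, 0.0172]
eef_rot: [-179.4, -0.7, 167.6]
wrist_force: [-0.5, -0.3, 0.4]
opening: 0.469
grip_force: 29.9
```

```bash
python3 -m jog '[{"x":0,"y":0,"z":-10,"spin":0},{"x":0,"y":0,"z":-20,"spin":0},{"x":0,"y":0,"z":-25,"spin":0},{"x":0,"y":0,"z":-25,"spin":0},{"x":0,"y":0,"z":-25,"spin":0},{"x":0,"y":0,"z":-25,"spin":0},{"x":0,"y":0,"z":-20,"spin":0},{"x":0,"y":0,"z":0,"spin":0}]'
python3 - <<'E'
from h import *
need(.5542,.1810,.16,14.1)
E
```

```text
time_s: 7.9
tcp_pos: [0.4242, -0.1157, 0.1632]
eef_rot: [-179.3, -0.3, 167.6]
wrist_force: [0.8, 0.4, -2.2]
opening: 0.47
grip_force: 29.9
t 7.9 tcp [ 0.4242 -0.1157  0.1632] ty 77.58 j7 40.3 F [ 0.8  0.4 -2.2] op 0.47 gf 29.9
shift [-63.1 317.7  -0.9] spin 63.5
```

```bash
python3 -m jog '[{"x":-4,"y":18,"z":0,"spin":0},{"x":-6,"y":30,"z":0,"spin":0},{"x":-6,"y":30,"z":0,"spin":0},{"x":-6,"y":30,"z":0,"spin":0},{"x":-6,"y":30,"z":0,"spin":0},{"x":-6,"y":30,"z":0,"spin":0},{"x":-6,"y":30,"z":0,"spin":0},{"x":-6,"y":30,"z":0,"spin":0},{"x":-6,"y":30,"z":0,"spin":0},{"x":-6,"y":30,"z":0,"spin":0},{"x":-5,"y":29,"z":0,"spin":0},{"x":0,"y":0,"z":0,"spin":0}]'
python3 -m jog '[{"x":0,"y":0,"z":0,"spin":8.5},{"x":0,"y":0,"z":0,"spin":8.5},{"x":0,"y":0,"z":0,"spin":8.5},{"x":0,"y":0,"z":0,"spin":8.5},{"x":0,"y":0,"z":0,"spin":8.5},{"x":0,"y":0,"z":0,"spin":8.5},{"x":0,"y":0,"z":0,"spin":8.5},{"x":0,"y":0,"z":0,"spin":4},{"x":0,"y":0,"z":0,"spin":0},{"x":0,"y":0,"z":0,"spin":0}]'
python3 - <<'E'
from h import *
need(.5542,.1810,.026,14.1)
E
```

```text
time_s: 9.1
tcp_pos: [0.5529, 0.186, 0.1559]
eef_rot: [-179.5, -0.6, 167.9]
wrist_force: [-0.5, -0.5, -1.0]
opening: 0.475
grip_force: 29.9
time_s: 10.1
tcp_pos: [0.5521, 0.1797, 0.1562]
eef_rot: [-179.1, 0.5, 104.2]
wrist_force: [0.0, 1.0, -1.3]
opening: 0.471
grip_force: 29.9
t 10.1 tcp [0.5521 0.1797 0.1562] ty 14.21 j7 -27.4 F [ 0.   1.  -1.3] op 0.471 gf 29.9
shift [  1.8   4.5 130.1] spin 0.1
```

```bash
python3 -m jog '[{"x":0.6,"y":1.5,"z":10,"spin":0},{"x":0.6,"y":1.5,"z":18,"spin":0},{"x":0.6,"y":1.5,"z":20,"spin":0},{"x":0,"y":0,"z":20,"spin":0},{"x":0,"y":0,"z":20,"spin":0},{"x":0,"y":0,"z":18,"spin":0},{"x":0,"y":0,"z":14,"spin":0},{"x":0,"y":0,"z":7,"spin":0},{"x":0,"y":0,"z":0,"spin":0},{"x":0,"y":0,"z":0,"spin":0}]'
python3 - <<'E'
from h import *
need(.5542,.1810,.024,14.1)
E
```

```text
time_s: 11.1
tcp_pos: [0.5554, 0.1824, 0.0303]
eef_rot: [-179.2, 0.4, 104.1]
wrist_force: [-0.2, -0.1, -1.4]
opening: 0.471
grip_force: 29.9
t 11.1 tcp [0.5554 0.1824 0.0303] ty 14.13 j7 -31.8 F [-0.2 -0.1 -1.4] op 0.471 gf 29.9
shift [-1.  -1.5  6.3] spin 0.0
```

```bash
python3 -m jog '[{"x":-1,"y":-1.5,"z":2,"spin":0},{"x":0,"y":0,"z":3,"spin":0},{"x":0,"y":0,"z":1,"spin":0},{"x":0,"y":0,"z":0,"spin":0}]'
python3 -m jog '[{"x":0,"y":0,"z":0,"spin":0},{"x":0,"y":0,"z":0,"spin":0},{"x":0,"y":0,"z":0,"spin":0},{"x":0,"y":0,"z":-5,"spin":0},{"x":0,"y":0,"z":-15,"spin":0},{"x":0,"y":0,"z":-25,"spin":0},{"x":0,"y":0,"z":-30,"spin":0},{"x":0,"y":0,"z":-30,"spin":0},{"x":0,"y":0,"z":-30,"spin":0},{"x":0,"y":0,"z":-15,"spin":0},{"x":0,"y":0,"z":0,"spin":0}]' -0.08
python3 - <<'E'
from h import *
cv2.imwrite("pics/top1.png",arm.get_image("top")[150:350,210:540])
need(.4388,-.3086,.16,102.5)
E
```

```text
time_s: 11.5
tcp_pos: [0.5539, 0.1807, 0.024]
eef_rot: [-179.2, 0.4, 104.1]
wrist_force: [-0.9, 0.4, -1.1]
opening: 0.47
grip_force: 29.9
time_s: 12.6
tcp_pos: [0.5573, 0.1831, 0.1775]
eef_rot: [-179.5, 0.3, 104.1]
wrist_force: [0.3, 0.1, -0.1]
opening: 0.542
grip_force: 0.0
t 12.7 tcp [0.5563 0.1825 0.1757] ty 14.11 j7 -26.9 F [-0.1 -0.7 -0.3] op 0.542 gf 0.0
shift [-447.5 -233.5   21.1] spin -88.4
```

```bash
python3 -m jog '[{"x":-30,"y":-15,"z":0,"spin":0},{"x":-40,"y":-21,"z":0,"spin":0},{"x":-40,"y":-21,"z":0,"spin":0},{"x":-40,"y":-21,"z":0,"spin":0},{"x":-40,"y":-21,"z":0,"spin":0},{"x":-40,"y":-21,"z":0,"spin":0},{"x":-40,"y":-21,"z":0,"spin":0},{"x":-40,"y":-21,"z":0,"spin":0},{"x":-40,"y":-21,"z":0,"spin":0},{"x":-40,"y":-21,"z":0,"spin":0},{"x":-35,"y":-18,"z":0,"spin":0},{"x":-22,"y":-11,"z":0,"spin":0}]' -1
python3 -m jog '[{"x":0,"y":0,"z":0,"spin":-8.5},{"x":0,"y":0,"z":0,"spin":-8.5},{"x":0,"y":0,"z":0,"spin":-8.5},{"x":0,"y":0,"z":0,"spin":-8.5},{"x":0,"y":0,"z":0,"spin":-8.5},{"x":0,"y":0,"z":0,"spin":-8.5},{"x":0,"y":0,"z":0,"spin":-8.5},{"x":0,"y":0,"z":0,"spin":-8.5},{"x":0,"y":0,"z":0,"spin":-8.5},{"x":0,"y":0,"z":0,"spin":-8.5},{"x":0,"y":0,"z":0,"spin":-3.4},{"x":0,"y":0,"z":0,"spin":0}]'
python3 - <<'E'
from h import *
need(.4388,-.3086,.1,102.5)
import pickle;c=arm.calibration("wrist");pickle.dump(c,open("w3.pkl","wb"))
cv2.imwrite("pics/w3.png",arm.get_image("wrist"))
E
```

```text
time_s: 13.85
tcp_pos: [0.4362, -0.3114, 0.1791]
eef_rot: [-179.0, 0.4, 103.9]
wrist_force: [0.9, 1.2, 0.3]
opening: 1.0
grip_force: 0.0
time_s: 15.05
tcp_pos: [0.438, -0.3077, 0.1791]
eef_rot: [-179.7, -0.9, -167.5]
wrist_force: [-0.5, -0.6, -0.8]
opening: 0.996
grip_force: 0.0
t 15.1 tcp [ 0.438  -0.3077  0.1791] ty 102.54 j7 88.3 F [-0.5 -0.6 -0.8] op 0.996 gf 0.0
shift [-1.8 -0.7 79.1] spin 0.0
```

View pics/w3.png

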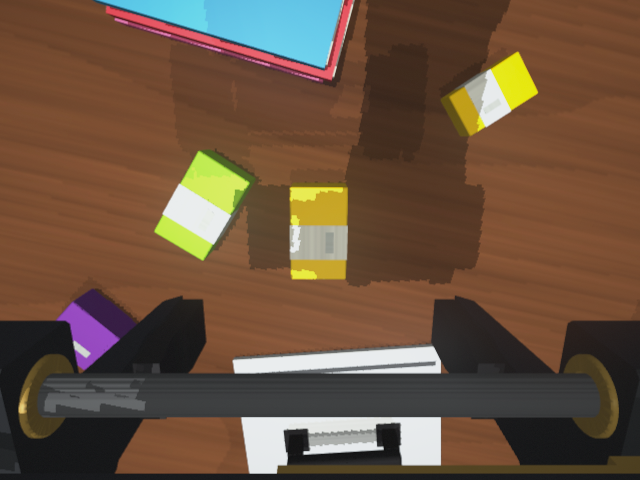

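Yellow box: square to the fingers, top face (290–347, 187–279). Lime is about 65 mm off to the left, so I'll use a narrower opening.

Run:
```python
from h import *
import pickle
c=pickle.load(open("w3.pkl","rb"));p=ray("wrist",(318.7,233),.03,c);print(p)
need(p[0],p[1],.012,102.5)
```

```text
[ 0.43929412 -0.3080971   0.03      ]
t 15.1 tcp [ 0.4381 -0.3077  0.1793] ty 102.45 j7 88.2 F [-0.1 -0.4 -0.2] op 1.001 gf 0.0
shift [ -3.7   0.3 167.3] spin -0.1
```

```bash
python3 -m jog '[{"x":-1,"y":0,"z":10,"spin":0},{"x":-1,"y":0,"z":20,"spin":0},{"x":-1,"y":0,"z":25,"spin":0},{"x":0,"y":0,"z":25,"spin":0},{"x":0,"y":0,"z":25,"spin":0},{"x":0,"y":0,"z":20,"spin":0},{"x":0,"y":0,"z":15,"spin":0},{"x":0,"y":0,"z":15,"spin":0},{"x":0,"y":0,"z":10,"spin":0},{"x":0,"y":0,"z":4,"spin":0},{"x":0,"y":0,"z":0,"spin":0}]' -0.36
python3 -m jog '[{"x":0,"y":0,"z":0,"spin":0},{"x":0,"y":0,"z":0,"spin":0},{"x":0,"y":0,"z":0,"spin":0},{"x":0,"y":0,"z":0,"spin":0},{"x":0,"y":0,"z":0,"spin":0}]' 1
```

```text
time_s: 16.2
tcp_pos: [0.4394, -0.3088, 0.0108]
eef_rot: [-179.6, -0.8, -167.5]
wrist_force: [0.1, -0.1, 0.7]
opening: 0.677
grip_force: 0.0
time_s: 16.7
tcp_pos: [0.44, -0.3091, 0.0118]
eef_rot: [-179.6, -0.8, -167.5]
wrist_force: [-1.3, 0.2, 4.5]
opening: 0.475
grip_force: 30.0
```

```bash
python3 -m jog '[{"x":0,"y":0,"z":-10,"spin":0},{"x":0,"y":0,"z":-20,"spin":0},{"x":0,"y":0,"z":-25,"spin":0},{"x":0,"y":0,"z":-25,"spin":0},{"x":0,"y":0,"z":-25,"spin":0},{"x":0,"y":0,"z":-25,"spin":0},{"x":0,"y":0,"z":-20,"spin":0},{"x":0,"y":0,"z":0,"spin":0}]'
python3 - <<'E'
from h import *
need(.5747,.0995,.16,14.1)
E
```

```text
time_s: 17.5
tcp_pos: [0.4428, -0.3079, 0.1637]
eef_rot: [-179.4, -0.6, -167.5]
wrist_force: [-0.1, -0.2, -1.6]
opening: 0.473
grip_force: 30.0
t 17.5 tcp [ 0.4428 -0.3079  0.1637] ty 102.52 j7 86.8 F [-0.1 -0.2 -1.6] op 0.473 gf 30.0
shift [-217.1  369.1   -2.2] spin 88.4
```

```bash
python3 -m jog '[{"x":-14,"y":23,"z":0,"spin":0},{"x":-20,"y":34,"z":0,"spin":0},{"x":-20,"y":34,"z":0,"spin":0},{"x":-20,"y":34,"z":0,"spin":0},{"x":-20,"y":34,"z":0,"spin":0},{"x":-20,"y":34,"z":0,"spin":0},{"x":-20,"y":34,"z":0,"spin":0},{"x":-20,"y":34,"z":0,"spin":0},{"x":-20,"y":34,"z":0,"spin":0},{"x":-20,"y":34,"z":0,"spin":0},{"x":-15,"y":25,"z":0,"spin":0},{"x":-8,"y":15,"z":0,"spin":0}]'
python3 -m jog '[{"x":0,"y":0,"z":0,"spin":8.5},{"x":0,"y":0,"z":0,"spin":8.5},{"x":0,"y":0,"z":0,"spin":8.5},{"x":0,"y":0,"z":0,"spin":8.5},{"x":0,"y":0,"z":0,"spin":8.5},{"x":0,"y":0,"z":0,"spin":8.5},{"x":0,"y":0,"z":0,"spin":8.5},{"x":0,"y":0,"z":0,"spin":8.5},{"x":0,"y":0,"z":0,"spin":8.5},{"x":0,"y":0,"z":0,"spin":8.5},{"x":0,"y":0,"z":0,"spin":3.4},{"x":0,"y":0,"z":0,"spin":0}]'
python3 - <<'E'
from h import *
need(.5747,.0995,.019,14.1)
E
```

```text
time_s: 18.7
tcp_pos: [0.573, 0.1027, 0.1546]
eef_rot: [-179.7, -0.9, -167.3]
wrist_force: [0.5, 0.1, -1.2]
opening: 0.474
grip_force: 30.0
time_s: 19.9
tcp_pos: [0.5726, 0.0984, 0.1548]
eef_rot: [-179.1, 0.5, 104.1]
wrist_force: [0.9, 0.6, -2.1]
opening: 0.471
grip_force: 30.0
t 19.9 tcp [0.5726 0.0984 0.1548] ty 14.06 j7 -21.7 F [ 0.9  0.6 -2.1] op 0.471 gf 30.0
shift [  1.6   4.5 135.8] spin -0.0
```

```bash
python3 -m jog '[{"x":0.4,"y":1,"z":10,"spin":0},{"x":0.4,"y":1.0,"z":18,"spin":0},{"x":0.4,"y":1.5,"z":20,"spin":0},{"x":0,"y":0,"z":20,"spin":0},{"x":0,"y":0,"z":20,"spin":0},{"x":0,"y":0,"z":18,"spin":0},{"x":0,"y":0,"z":14,"spin":0},{"x":0,"y":0,"z":8,"spin":0},{"x":0,"y":0,"z":3,"spin":0},{"x":0,"y":0,"z":0,"spin":0},{"x":0,"y":0,"z":0,"spin":0}]'
python3 - <<'E'
from h import *
need(.5747,.0995,.0185,14.1)
E
```

```text
time_s: 21.0
tcp_pos: [0.5753, 0.1006, 0.0251]
eef_rot: [-179.3, 0.4, 104.1]
wrist_force: [-0.3, 0.3, -1.1]
opening: 0.474
grip_force: 30.0
t 21.0 tcp [0.5753 0.1006 0.0251] ty 14.13 j7 -26.8 F [-0.3  0.3 -1.1] op 0.474 gf 30.0
shift [-0.9 -0.7  6.6] spin 0.0
```

```bash
python3 -m jog '[{"x":-1,"y":-0.5,"z":2,"spin":0},{"x":0,"y":0,"z":3,"spin":0},{"x":0,"y":0,"z":1.5,"spin":0},{"x":0,"y":0,"z":0,"spin":0}]'
python3 -m jog '[{"x":0,"y":0,"z":0,"spin":0},{"x":0,"y":0,"z":0,"spin":0},{"x":0,"y":0,"z":0,"spin":0},{"x":0,"y":0,"z":-5,"spin":0},{"x":0,"y":0,"z":-15,"spin":0},{"x":0,"y":0,"z":-25,"spin":0},{"x":0,"y":0,"z":-30,"spin":0},{"x":0,"y":0,"z":-30,"spin":0},{"x":0,"y":0,"z":-30,"spin":0},{"x":0,"y":0,"z":-20,"spin":0},{"x":0,"y":0,"z":0,"spin":0}]' -0.08
python3 - <<'E'
from h import *
need(.438,-.3965,.17,70.2)
E
```

```text
time_s: 21.4
tcp_pos: [0.5747, 0.0989, 0.0185]
eef_rot: [-179.2, 0.4, 104.1]
wrist_force: [-0.1, -0.3, 3.3]
opening: 0.475
grip_force: 30.0
time_s: 22.5
tcp_pos: [0.5784, 0.1016, 0.1771]
eef_rot: [-179.6, 0.4, 104.1]
wrist_force: [0.5, 0.3, 0.3]
opening: 0.54
grip_force: 0.0
t 22.5 tcp [0.5784 0.1016 0.1771] ty 14.11 j7 -21.0 F [0.5 0.3 0.3] op 0.54 gf 0.0
shift [-448.8 -257.5   11.8] spin -56.1
```

```bash
python3 -m jog '[{"x":-30,"y":-17,"z":0,"spin":0},{"x":-40,"y":-23,"z":0,"spin":0},{"x":-40,"y":-23,"z":0,"spin":0},{"x":-40,"y":-23,"z":0,"spin":0},{"x":-40,"y":-23,"z":0,"spin":0},{"x":-40,"y":-23,"z":0,"spin":0},{"x":-40,"y":-23,"z":0,"spin":0},{"x":-40,"y":-23,"z":0,"spin":0},{"x":-40,"y":-23,"z":0,"spin":0},{"x":-40,"y":-23,"z":0,"spin":0},{"x":-35,"y":-20,"z":0,"spin":0},{"x":-23,"y":-14,"z":0,"spin":0}]' -0.6
python3 -m jog '[{"x":0,"y":0,"z":0,"spin":-8.5},{"x":0,"y":0,"z":0,"spin":-8.5},{"x":0,"y":0,"z":0,"spin":-8.5},{"x":0,"y":0,"z":0,"spin":-8.5},{"x":0,"y":0,"z":0,"spin":-8.5},{"x":0,"y":0,"z":0,"spin":-8.5},{"x":0,"y":0,"z":0,"spin":-5},{"x":0,"y":0,"z":0,"spin":0},{"x":0,"y":0,"z":0,"spin":0}]'
python3 - <<'E'
from h import *
need(.438,-.3965,.012,70.2)
import pickle;c=arm.calibration("wrist");pickle.dump(c,open("w4.pkl","wb"))
a=arm.get_image("wrist")[80:360,120:520];cv2.imwrite("pics/w4.png",cv2.resize(a,None,fx=2,fy=2))
b=arm.get_image("top")[150:350,210:540];cv2.imwrite("pics/top2.png",b)
E
```

```text
time_s: 23.7
tcp_pos: [0.433, -0.4001, 0.1791]
eef_rot: [-179.1, 0.4, 103.9]
wrist_force: [0.4, -0.2, 0.2]
opening: 0.8
grip_force: 0.0
time_s: 24.6
tcp_pos: [0.4351, -0.3964, 0.1793]
eef_rot: [-179.2, -0.5, 160.0]
wrist_force: [1.1, -1.1, 0.2]
opening: 0.801
grip_force: 0.0
t 24.6 tcp [ 0.4351 -0.3964  0.1793] ty 70.01 j7 71.6 F [ 1.1 -1.1  0.2] op 0.801 gf 0.0
shift [ -4.2   3.1 167.3] spin -0.2
```

View pics/w4.png

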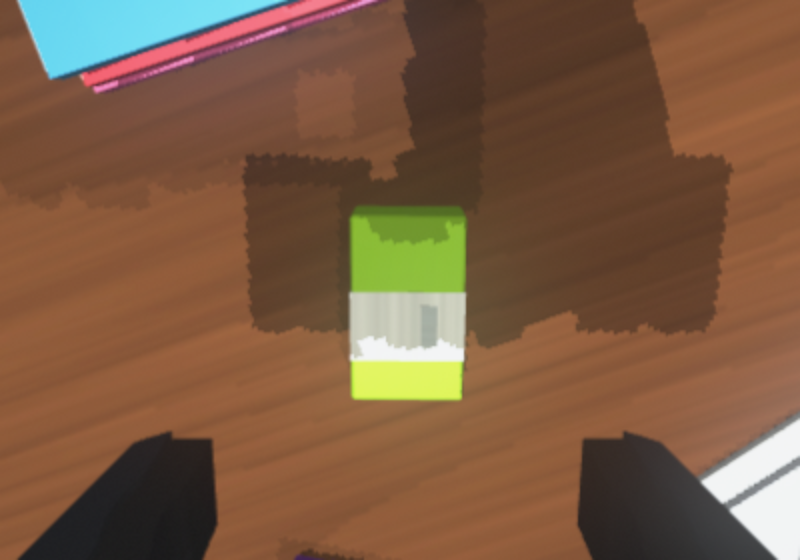

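Lime box: square between the fingers, top-face centre at crop (408,307), which is pixel (324,233.5).

Run:
```python
from h import *
import pickle
c=pickle.load(open("w4.pkl","rb"));p=ray("wrist",(323.8,233.5),.03,c);print(p)
need(p[0],p[1],.012,70)
```

```text
[ 0.43844629 -0.39493272  0.03      ]
t 24.7 tcp [ 0.4353 -0.3965  0.1796] ty 70.05 j7 71.6 F [0.1 0.4 0.3] op 0.8 gf 0.0
shift [ -3.8   4.8 167.5] spin 0.0
```

```bash
python3 -m jog '[{"x":-1.2,"y":1.6,"z":10,"spin":0},{"x":-1.2,"y":1.6,"z":20,"spin":0},{"x":-1.2,"y":1.6,"z":25,"spin":0},{"x":0,"y":0,"z":25,"spin":0},{"x":0,"y":0,"z":25,"spin":0},{"x":0,"y":0,"z":20,"spin":0},{"x":0,"y":0,"z":15,"spin":0},{"x":0,"y":0,"z":15,"spin":0},{"x":0,"y":0,"z":10,"spin":0},{"x":0,"y":0,"z":4,"spin":0},{"x":0,"y":0,"z":0,"spin":0}]' -0.36
python3 -m jog '[{"x":0,"y":0,"z":0,"spin":0},{"x":0,"y":0,"z":0,"spin":0},{"x":0,"y":0,"z":0,"spin":0},{"x":0,"y":0,"z":0,"spin":0},{"x":0,"y":0,"z":0,"spin":0}]' 1
python3 -m jog '[{"x":0,"y":0,"z":-10,"spin":0},{"x":0,"y":0,"z":-20,"spin":0},{"x":0,"y":0,"z":-25,"spin":0},{"x":0,"y":0,"z":-25,"spin":0},{"x":0,"y":0,"z":-25,"spin":0},{"x":0,"y":0,"z":-25,"spin":0},{"x":0,"y":0,"z":-20,"spin":0},{"x":0,"y":0,"z":0,"spin":0}]'
python3 - <<'E'
from h import *
need(.4985,.1237,.16,14.1)
E
```

```text
time_s: 25.8
tcp_pos: [0.4385, -0.3949, 0.0103]
eef_rot: [-179.2, -0.5, 160.1]
wrist_force: [1.2, -0.2, -0.6]
opening: 0.681
grip_force: 0.0
time_s: 26.3
tcp_pos: [0.4388, -0.3954, 0.0113]
eef_rot: [-179.2, -0.4, 160.1]
wrist_force: [-0.3, -0.1, 5.2]
opening: 0.475
grip_force: 29.9
time_s: 27.1
tcp_pos: [0.4417, -0.3938, 0.1632]
eef_rot: [-179.2, -0.2, 160.1]
wrist_force: [0.9, -0.1, -1.7]
opening: 0.473
grip_force: 29.9
t 27.1 tcp [ 0.4417 -0.3938  0.1632] ty 70.14 j7 70.1 F [ 0.9 -0.1 -1.7] op 0.473 gf 29.9
shift [122.4 506.   -3.6] spin 56.0
```

```bash
python3 -m jog '[{"x":8,"y":33,"z":0,"spin":0},{"x":11,"y":46,"z":0,"spin":0},{"x":11,"y":46,"z":0,"spin":0},{"x":11,"y":46,"z":0,"spin":0},{"x":11,"y":46,"z":0,"spin":0},{"x":11,"y":46,"z":0,"spin":0},{"x":11,"y":46,"z":0,"spin":0},{"x":11,"y":46,"z":0,"spin":0},{"x":11,"y":46,"z":0,"spin":0},{"x":11,"y":46,"z":0,"spin":0},{"x":9,"y":36,"z":0,"spin":0},{"x":6,"y":23,"z":0,"spin":0}]'
python3 -m jog '[{"x":0,"y":0,"z":0,"spin":8},{"x":0,"y":0,"z":0,"spin":8.5},{"x":0,"y":0,"z":0,"spin":8.5},{"x":0,"y":0,"z":0,"spin":8.5},{"x":0,"y":0,"z":0,"spin":8.5},{"x":0,"y":0,"z":0,"spin":8.5},{"x":0,"y":0,"z":0,"spin":5.5},{"x":0,"y":0,"z":0,"spin":0},{"x":0,"y":0,"z":0,"spin":0}]'
python3 - <<'E'
from h import *
need(.4985,.1237,.019,14.1)
import pickle;c=arm.calibration("wrist");pickle.dump(c,open("w5.pkl","wb"))
cv2.imwrite("pics/w5.png",arm.get_image("wrist"))
E
```

```text
time_s: 28.3
tcp_pos: [0.4967, 0.1278, 0.154]
eef_rot: [-179.3, -0.6, 160.4]
wrist_force: [0.7, -0.3, -2.2]
opening: 0.474
grip_force: 29.9
time_s: 29.2
tcp_pos: [0.4969, 0.1237, 0.1541]
eef_rot: [-179.1, 0.4, 104.3]
wrist_force: [0.5, 0.8, -2.9]
opening: 0.476
grip_force: 29.9
t 29.2 tcp [0.4969 0.1237 0.1541] ty 14.28 j7 -29.7 F [ 0.5  0.8 -2.9] op 0.476 gf 29.9
shift [  0.6   3.7 135. ] spin 0.2
```

View pics/w5.png

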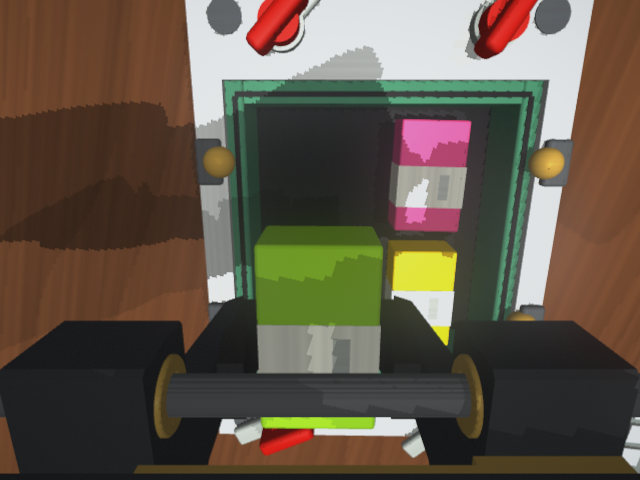

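The pink and yellow boxes lie flat on the +x side and the lime one is held over the free -x half, so I'll lower it.

```bash
python3 -m jog '[{"x":0,"y":1,"z":10,"spin":0.2},{"x":0,"y":1.0,"z":18,"spin":0},{"x":0,"y":1,"z":20,"spin":0},{"x":0,"y":0,"z":20,"spin":0},{"x":0,"y":0,"z":20,"spin":0},{"x":0,"y":0,"z":18,"spin":0},{"x":0,"y":0,"z":14,"spin":0},{"x":0,"y":0,"z":8,"spin":0},{"x":0,"y":0,"z":3,"spin":0},{"x":0,"y":0,"z":0,"spin":0},{"x":0,"y":0,"z":0,"spin":0}]'
python3 - <<'E'
from h import *
need(.4985,.1237,.0175,14.1)
E
```

```text
time_s: 30.35
tcp_pos: [0.4992, 0.1234, 0.0241]
eef_rot: [-179.2, 0.4, 103.9]
wrist_force: [-0.5, 0.1, -2.0]
opening: 0.469
grip_force: 29.9
t 30.4 tcp [0.4992 0.1234 0.0241] ty 13.92 j7 -36.5 F [-0.5  0.1 -2. ] op 0.469 gf 29.9
shift [ 0.5 -0.6  6.6] spin -0.2
```

```bash
python3 -m jog '[{"x":0,"y":-0.5,"z":2,"spin":0},{"x":0,"y":0,"z":3,"spin":0},{"x":0,"y":0,"z":1.5,"spin":0},{"x":0,"y":0,"z":0,"spin":0}]'
python3 -m jog '[{"x":0,"y":0,"z":0,"spin":0},{"x":0,"y":0,"z":0,"spin":0},{"x":0,"y":0,"z":0,"spin":0},{"x":0,"y":0,"z":-5,"spin":0},{"x":0,"y":0,"z":-15,"spin":0},{"x":0,"y":0,"z":-25,"spin":0},{"x":0,"y":0,"z":-30,"spin":0},{"x":0,"y":0,"z":-30,"spin":0},{"x":0,"y":0,"z":-30,"spin":0},{"x":0,"y":0,"z":-20,"spin":0},{"x":0,"y":0,"z":0,"spin":0}]' -0.08
python3 - <<'E'
from h import *
need(.6259,-.2458,.18,17.2)
import pickle;c=arm.calibration("wrist");pickle.dump(c,open("w6.pkl","wb"))
cv2.imwrite("pics/w6.png",arm.get_image("wrist"))
E
```

```text
time_s: 30.75
tcp_pos: [0.4984, 0.123, 0.0175]
eef_rot: [-179.2, 0.4, 103.9]
wrist_force: [-1.2, -1.3, 1.8]
opening: 0.477
grip_force: 29.9
time_s: 31.85
tcp_pos: [0.5018, 0.1252, 0.175]
eef_rot: [-179.5, 0.4, 103.9]
wrist_force: [0.5, -0.5, -0.7]
opening: 0.537
grip_force: 0.0
t 31.9 tcp [0.5018 0.1252 0.175 ] ty 13.9 j7 -29.3 F [ 0.5 -0.5 -0.7] op 0.537 gf 0.0
shift [-390.    31.3   -2.9] spin -3.3
```

View pics/w6.png

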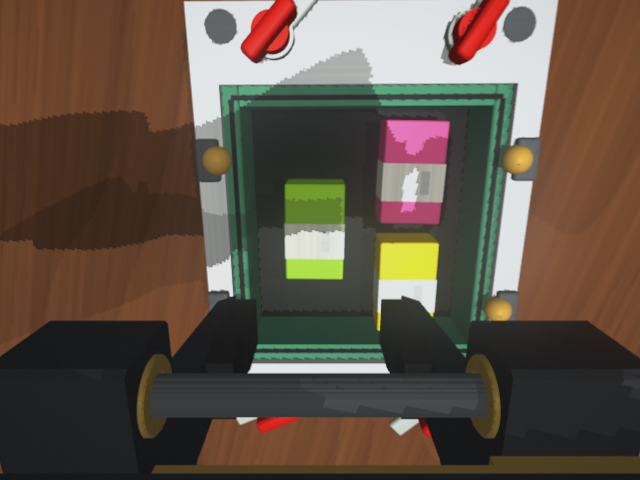

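All three boxes lie flat in the well. The upper balls at (216,160) and (518,158), with the opening's +y corners at (220,86) and (518,84), let me recheck the case pose.

```bash
python3 - <<'E'
from h import *
import pickle
c=pickle.load(open("w6.pkl","rb"))
a=np.radians(14.1);C=np.array([.5315,.132]);Rm=np.array([[np.cos(a),np.sin(a)],[-np.sin(a),np.cos(a)]])
for p,z,n in[((216,160),.063,'ball -,+50'),((518,158),.063,'ball +,+50'),((498,309),.063,'ball +,-50'),((220,86),.058,'corner -88.5,94'),((518,84),.058,'+88.5,94')]:
    print(n,(Rm@(ray("wrist",p,z,c)[:2]-C)*1e3).round(1))
E
python3 -m jog '[{"x":-22,"y":2,"z":0,"spin":0},{"x":-36,"y":3,"z":0,"spin":0},{"x":-36,"y":3,"z":0,"spin":0},{"x":-36,"y":3,"z":0,"spin":0},{"x":-36,"y":3,"z":0,"spin":0},{"x":-36,"y":3,"z":0,"spin":0},{"x":-36,"y":3,"z":0,"spin":0},{"x":-36,"y":3,"z":0,"spin":0},{"x":-36,"y":3,"z":0,"spin":0},{"x":-36,"y":3,"z":0,"spin":-3.3},{"x":0,"y":0,"z":0,"spin":0},{"x":0,"y":0,"z":0,"spin":0}]' -0.3
python3 - <<'E'
from h import *
need(.6259,-.2458,.02,17.2)
import pickle;c=arm.calibration("wrist");pickle.dump(c,open("w7.pkl","wb"))
cv2.imwrite("pics/w7.png",arm.get_image("wrist"))
E
```

```text
ball -,+50 [-92.5  52.6]
ball +,+50 [91.  53.4]
ball +,-50 [ 90.8 -46.4]
corner -88.5,94 [-88.2  95.3]
+88.5,94 [87.6 95.7]
time_s: 33.1
tcp_pos: [0.6105, -0.2049, 0.1722]
eef_rot: [-179.0, 0.2, 107.1]
wrist_force: [-0.3, 1.0, 0.1]
opening: 0.643
grip_force: 0.0
t 33.1 tcp [ 0.6105 -0.2049  0.1722] ty 17.1 j7 9.2 F [-0.3  1.   0.1] op 0.643 gf 0.0
shift [-43.    5.3 152.3] spin -0.1
```

View pics/w7.png

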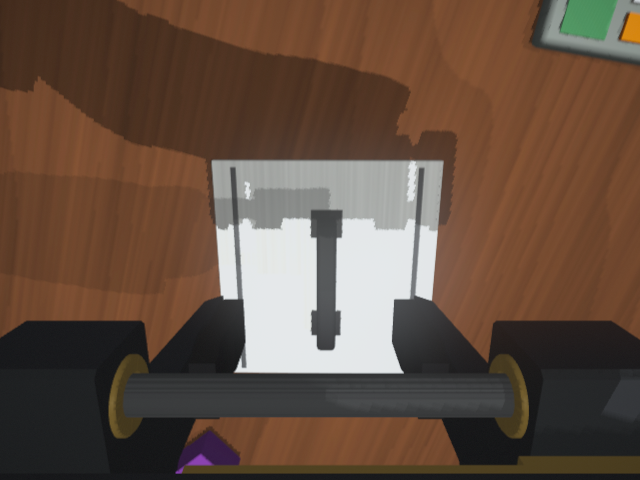

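The lid is square to the tool. Its handle bar runs from (326.5,210) to (326,349) and the lid's far corners are at (212,160) and (443,160).

Run:
```python
from h import *
import pickle
c=pickle.load(open("w7.pkl","rb"))
A,B=ray("wrist",(326.5,210),.042,c),ray("wrist",(326,349),.042,c);print(A,B,np.linalg.norm(A-B),np.degrees(np.arctan2(*(A-B)[1::-1])),(A+B)/2)
P,Q=ray("wrist",(212,160),.006,c),ray("wrist",(443,160),.006,c);d=(Q-P)/np.linalg.norm(Q-P);print(np.linalg.norm(Q-P),np.degrees(np.arctan2(d[1],d[0])),(P+Q)/2+.09*np.array([d[1],-d[0],0]))
m=(P+Q)/2+.09*np.array([d[1],-d[0],0])
need(m[0],m[1],.018,17.2)
```

```text
[ 0.60975066 -0.18682807  0.042     ] [ 0.64098373 -0.28746027  0.042     ] 0.10536766499224012 107.24269928262147 [ 0.6253672  -0.23714417  0.042     ]
0.1703671478470036 17.20209629015108 [ 0.62762893 -0.24375237  0.006     ]
t 33.1 tcp [ 0.6107 -0.2032  0.1727] ty 17.24 j7 9.2 F [ 0.1  0.4 -0.4] op 0.65 gf 0.0
shift [-43.2   6.7 154.7] spin 0.0
```

```bash
python3 -m jog '[{"x":-12,"y":2,"z":0,"spin":0},{"x":-20,"y":3,"z":10,"spin":0},{"x":-11,"y":1.7,"z":20,"spin":0},{"x":0,"y":0,"z":25,"spin":0},{"x":0,"y":0,"z":25,"spin":0},{"x":0,"y":0,"z":15,"spin":0},{"x":0,"y":0,"z":0,"spin":0},{"x":0,"y":0,"z":0,"spin":0}]' -0.3
python3 - <<'E'
from h import *
need(.627,-.2442,.018,17.2)
E
```

```text
time_s: 33.95
tcp_pos: [0.6302, -0.2439, 0.0798]
eef_rot: [-179.2, 0.3, 107.3]
wrist_force: [0.3, -0.6, 0.4]
opening: 0.654
grip_force: 0.0
t 34.0 tcp [ 0.6302 -0.2439  0.0798] ty 17.26 j7 10.3 F [ 0.3 -0.6  0.4] op 0.654 gf 0.0
shift [ 1.  -2.3 61.8] spin 0.1
```

```bash
python3 -m jog '[{"x":1,"y":-2,"z":10,"spin":0},{"x":0,"y":0,"z":15,"spin":0},{"x":0,"y":0,"z":15,"spin":0},{"x":0,"y":0,"z":12,"spin":0},{"x":0,"y":0,"z":7,"spin":0},{"x":0,"y":0,"z":3,"spin":0},{"x":0,"y":0,"z":0,"spin":0}]' -0.3
python3 -m jog '[{"x":0,"y":0,"z":0,"spin":0},{"x":0,"y":0,"z":0,"spin":0},{"x":0,"y":0,"z":0,"spin":0},{"x":0,"y":0,"z":0,"spin":0},{"x":0,"y":0,"z":0,"spin":0},{"x":0,"y":0,"z":0,"spin":0},{"x":0,"y":0,"z":0,"spin":0},{"x":0,"y":0,"z":0,"spin":0},{"x":0,"y":0,"z":0,"spin":0}]' 1
python3 -m jog '[{"x":0,"y":0,"z":-10,"spin":0},{"x":0,"y":0,"z":-20,"spin":0},{"x":0,"y":0,"z":-20,"spin":0},{"x":0,"y":0,"z":-20,"spin":0},{"x":0,"y":0,"z":-20,"spin":0},{"x":0,"y":0,"z":-20,"spin":0},{"x":0,"y":0,"z":-20,"spin":0},{"x":0,"y":0,"z":-10,"spin":0},{"x":0,"y":0,"z":0,"spin":0}]'
python3 - <<'E'
from h import *
need(.5305,.1338,.155,14.1)
E
```

```text
time_s: 34.65
tcp_pos: [0.6265, -0.2444, 0.0168]
eef_rot: [-179.1, 0.3, 107.2]
wrist_force: [-0.5, -0.0, 0.3]
opening: 0.651
grip_force: 0.0
time_s: 35.55
tcp_pos: [0.6263, -0.2447, 0.0174]
eef_rot: [-179.1, 0.3, 107.2]
wrist_force: [-2.2, -0.1, 2.4]
opening: 0.151
grip_force: 30.0
time_s: 36.45
tcp_pos: [0.6293, -0.2431, 0.1587]
eef_rot: [-179.3, 0.4, 107.2]
wrist_force: [0.1, -0.3, -3.2]
opening: 0.149
grip_force: 30.0
t 36.5 tcp [ 0.6293 -0.2431  0.1587] ty 17.23 j7 12.7 F [ 0.1 -0.3 -3.2] op 0.149 gf 30.0
shift [389.3  17.3   0.7] spin 3.1
```

```bash
python3 -m jog '[{"x":20,"y":1,"z":0,"spin":0},{"x":37,"y":1.6,"z":0,"spin":0},{"x":37,"y":1.6,"z":0,"spin":0},{"x":37,"y":1.6,"z":0,"spin":0},{"x":37,"y":1.6,"z":0,"spin":0},{"x":37,"y":1.6,"z":0,"spin":0},{"x":37,"y":1.6,"z":0,"spin":0},{"x":37,"y":1.6,"z":0,"spin":0},{"x":37,"y":1.6,"z":0,"spin":0},{"x":37,"y":1.6,"z":0,"spin":0},{"x":22,"y":1,"z":0,"spin":0},{"x":14,"y":1,"z":0,"spin":3.1}]'
python3 -m jog '[{"x":0,"y":0,"z":0,"spin":0},{"x":0,"y":0,"z":0,"spin":0}]'
python3 - <<'E'
from h import *
need(.5305,.1338,.1,14.1)
import pickle;c=arm.calibration("wrist");pickle.dump(c,open("w8.pkl","wb"))
cv2.imwrite("pics/w8.png",arm.get_image("wrist"))
E
```

```text
time_s: 37.65
tcp_pos: [0.5282, 0.1364, 0.1539]
eef_rot: [-179.1, 0.3, 104.3]
wrist_force: [-0.5, -0.1, -3.3]
opening: 0.153
grip_force: 30.0
time_s: 37.85
tcp_pos: [0.5295, 0.1327, 0.154]
eef_rot: [-179.1, 0.4, 104.2]
wrist_force: [-0.1, -0.2, -3.5]
opening: 0.154
grip_force: 30.0
t 37.9 tcp [0.5295 0.1327 0.154 ] ty 14.19 j7 -28.6 F [-0.1 -0.2 -3.5] op 0.154 gf 30.0
shift [ 1.2  2.1 54. ] spin 0.1
```

View pics/w8.png

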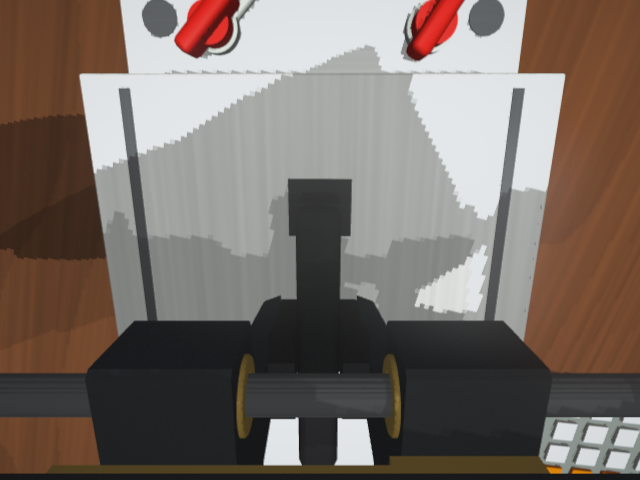

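Lid held level; its far corners are at (80,74) and (564,74). I'll work out the lid's offset from the tool.

Run:
```python
from h import *
import pickle
c=pickle.load(open("w8.pkl","rb"))
for z in(.142,.145):
    P,Q=ray("wrist",(80,74),z,c),ray("wrist",(564,74),z,c);d=(Q-P)/np.linalg.norm(Q-P);m=(P+Q)/2+.09*np.array([d[1],-d[0],0]);print(np.linalg.norm(Q-P),np.degrees(np.arctan2(d[1],d[0])),m)
    a=np.radians(14.1);v=(m-[.5295,.1327,0])[:2];print('offset along case x,y mm',v@[np.cos(a),np.sin(a)]*1e3,v@[-np.sin(a),np.cos(a)]*1e3)
```

```text
0.17033420306115465 14.116978894609112 [0.53109402 0.13254059 0.142     ]
offset along case x,y mm 1.507159679377541 -0.5429303036954909
0.1670840556443905 14.116978894609113 [0.53121097 0.13223522 0.145     ]
offset along case x,y mm 1.546194171876056 -0.8675948059144202
```

```bash
python3 -m jog '[{"x":0.5,"y":0.5,"z":10,"spin":0},{"x":0.5,"y":0.5,"z":15,"spin":0},{"x":0,"y":0,"z":15,"spin":0},{"x":0,"y":0,"z":12,"spin":0},{"x":0,"y":0,"z":7,"spin":0},{"x":0,"y":0,"z":0,"spin":0},{"x":0,"y":0,"z":0,"spin":0}]'
python3 - <<'E'
from h import *
need(.530,.1338,.088,14.1)
E
```

```text
time_s: 38.6
tcp_pos: [0.53, 0.1341, 0.0958]
eef_rot: [-179.2, 0.4, 104.1]
wrist_force: [0.1, 0.3, -3.3]
opening: 0.155
grip_force: 30.0
t 38.6 tcp [0.53   0.1341 0.0958] ty 14.11 j7 -31.7 F [ 0.1  0.3 -3.3] op 0.155 gf 30.0
shift [-0.3  0.   7.8] spin 0.0
```

```bash
python3 -m jog '[{"x":0,"y":0,"z":3,"spin":0},{"x":0,"y":0,"z":3,"spin":0},{"x":0,"y":0,"z":2,"spin":0},{"x":0,"y":0,"z":0,"spin":0}]'
python3 -m jog '[{"x":0,"y":0,"z":2,"spin":0},{"x":0,"y":0,"z":0,"spin":0}]'
python3 -m jog '[{"x":0,"y":0,"z":2,"spin":0},{"x":0,"y":0,"z":0,"spin":0}]'
```

```text
time_s: 39.0
tcp_pos: [0.5295, 0.134, 0.0875]
eef_rot: [-179.2, 0.4, 104.1]
wrist_force: [-0.4, -0.9, -4.0]
opening: 0.151
grip_force: 30.0
time_s: 39.2
tcp_pos: [0.5295, 0.1341, 0.0856]
eef_rot: [-179.2, 0.4, 104.1]
wrist_force: [-0.0, 0.2, -3.9]
opening: 0.154
grip_force: 30.0
time_s: 39.4
tcp_pos: [0.5301, 0.1342, 0.084]
eef_rot: [-179.2, 0.4, 104.1]
wrist_force: [-0.8, -0.7, -1.0]
opening: 0.15
grip_force: 30.2
```

```bash
python3 -m jog '[{"x":0,"y":0,"z":2,"spin":0},{"x":0,"y":0,"z":0,"spin":0}]'
python3 -m jog '[{"x":0,"y":0,"z":2,"spin":0},{"x":0,"y":0,"z":0,"spin":0}]'
python3 -m jog '[{"x":0,"y":0,"z":2,"spin":0},{"x":0,"y":0,"z":0,"spin":0}]'
```

```text
time_s: 39.6
tcp_pos: [0.5302, 0.1344, 0.082]
eef_rot: [-179.3, 0.4, 104.1]
wrist_force: [0.0, 1.3, 1.1]
opening: 0.153
grip_force: 31.3
time_s: 39.8
tcp_pos: [0.5297, 0.1342, 0.0797]
eef_rot: [-179.2, 0.4, 104.1]
wrist_force: [0.5, -1.0, 0.3]
opening: 0.149
grip_force: 32.1
time_s: 40.0
tcp_pos: [0.529, 0.1339, 0.0773]
eef_rot: [-179.1, 0.4, 104.1]
wrist_force: [-0.9, -0.3, 1.3]
opening: 0.152
grip_force: 31.1
```

```bash
python3 -m jog '[{"x":0,"y":0,"z":2,"spin":0},{"x":0,"y":0,"z":0,"spin":0}]'
python3 -m jog '[{"x":0,"y":0,"z":2,"spin":0},{"x":0,"y":0,"z":0,"spin":0}]'
python3 -m jog '[{"x":0,"y":0,"z":2,"spin":0},{"x":0,"y":0,"z":0,"spin":0}]'
python3 -m jog '[{"x":0,"y":0,"z":2,"spin":0},{"x":0,"y":0,"z":0,"spin":0}]'
```

```text
time_s: 40.2
tcp_pos: [0.5291, 0.1339, 0.0769]
eef_rot: [-179.2, 0.4, 104.1]
wrist_force: [-3.9, -0.8, 14.1]
opening: 0.153
grip_force: 30.1
time_s: 40.4
tcp_pos: [0.5291, 0.1338, 0.0745]
eef_rot: [-179.2, 0.4, 104.1]
wrist_force: [-1.7, -1.6, 3.5]
opening: 0.152
grip_force: 29.5
time_s: 40.6
tcp_pos: [0.5297, 0.134, 0.0717]
eef_rot: [-179.2, 0.4, 104.1]
wrist_force: [1.5, 0.7, 1.9]
opening: 0.152
grip_force: 29.4
time_s: 40.8
tcp_pos: [0.5292, 0.1339, 0.069]
eef_rot: [-179.1, 0.4, 104.1]
wrist_force: [2.8, -0.1, -4.1]
opening: 0.15
grip_force: 29.7
```

```bash
python3 -m jog '[{"x":0,"y":0,"z":1,"spin":0},{"x":0,"y":0,"z":0,"spin":0}]'
python3 -m jog '[{"x":0,"y":0,"z":1,"spin":0},{"x":0,"y":0,"z":0,"spin":0}]'
python3 -m jog '[{"x":0,"y":0,"z":1,"spin":0},{"x":0,"y":0,"z":0,"spin":0}]'
python3 - <<'E'
from h import *
need(.53,.1338,.15,14.1)
im=arm.get_image("scene");cv2.imwrite("pics/s9.png",im)
E
```

```text
time_s: 41.0
tcp_pos: [0.5292, 0.1338, 0.0689]
eef_rot: [-179.2, 0.4, 104.1]
wrist_force: [0.3, 0.4, 2.9]
opening: 0.15
grip_force: 29.7
time_s: 41.2
tcp_pos: [0.5292, 0.1339, 0.0688]
eef_rot: [-179.2, 0.4, 104.1]
wrist_force: [-1.9, 0.1, 12.8]
opening: 0.149
grip_force: 29.8
time_s: 41.4
tcp_pos: [0.5293, 0.1339, 0.0687]
eef_rot: [-179.2, 0.4, 104.1]
wrist_force: [-3.4, -2.5, 20.5]
opening: 0.153
grip_force: 29.8
t 41.4 tcp [0.5293 0.1339 0.0687] ty 14.13 j7 -33.1 F [-3.4 -2.5 20.5] op 0.153 gf 29.8
shift [ -0.9  -0.4 -81.3] spin 0.0
```

```bash
python3 -m jog '[{"x":0,"y":0,"z":1,"spin":0},{"x":0,"y":0,"z":1,"spin":0},{"x":0,"y":0,"z":0,"spin":0}]'
python3 -m jog '[{"x":0,"y":0,"z":-2,"spin":0},{"x":0,"y":0,"z":-2,"spin":0},{"x":0,"y":0,"z":0,"spin":0},{"x":0,"y":0,"z":0,"spin":0},{"x":0,"y":0,"z":-5,"spin":0},{"x":0,"y":0,"z":-15,"spin":0},{"x":0,"y":0,"z":-20,"spin":0},{"x":0,"y":0,"z":-20,"spin":0},{"x":0,"y":0,"z":-20,"spin":0},{"x":0,"y":0,"z":-10,"spin":0},{"x":0,"y":0,"z":0,"spin":0}]' -0.3
python3 - <<'E'
from h import *
a=np.radians(14.1);C=np.array([.5305,.1338])
for x,y in((.068,.05),(-.068,.05),(-.068,-.05),(.068,-.05)):
    need(*(C+[x*np.cos(a)-y*np.sin(a),x*np.sin(a)+y*np.cos(a)]),.075,14.1)
cv2.imwrite("pics/w9.png",arm.get_image("wrist"))
E
```

```text
time_s: 41.75
tcp_pos: [0.5293, 0.1339, 0.0684]
eef_rot: [-179.3, 0.5, 104.1]
wrist_force: [-7.4, -2.8, 37.0]
opening: 0.148
grip_force: 29.9
time_s: 42.85
tcp_pos: [0.5313, 0.1351, 0.1598]
eef_rot: [-179.3, 0.4, 104.1]
wrist_force: [-0.3, 0.4, 0.2]
opening: 0.647
grip_force: 0.0
t 42.9 tcp [0.5313 0.1351 0.1598] ty 14.11 j7 -28.6 F [-0.3  0.4  0.2] op 0.647 gf 0.0
shift [49.5 67.9 83.7] spin 0.0
t 42.9 tcp [0.5313 0.1351 0.1598] ty 14.11 j7 -28.6 F [-0.3  0.4  0.2] op 0.647 gf 0.0
shift [ 49.5 -68.1  85.3] spin 0.0
t 42.9 tcp [0.5313 0.1351 0.1598] ty 14.11 j7 -28.6 F [-0.3  0.4  0.2] op 0.647 gf 0.0
shift [-50.5 -68.1  85.9] spin 0.0
t 42.9 tcp [0.5313 0.1351 0.1598] ty 14.11 j7 -28.6 F [-0.3  0.4  0.2] op 0.647 gf 0.0
shift [-50.5  67.9  84.3] spin 0.0
```

View pics/w9.png

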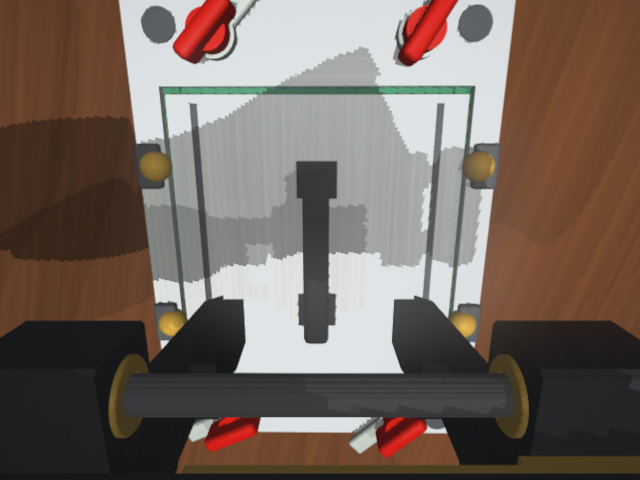

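The lid is flush: all four balls, at (155,166), (480,166), (172,322) and (462,322), are visible over its edge with even gaps. Now the knob wing angles, by code from pictures already taken.

Run:
```python
from h import *
import pickle
C=np.array([.5305,.1338]);a=np.radians(14.1)
for n,f,c in(("top","top0",arm.calibration("top")),("wrist","w1",pickle.load(open("w1.pkl","rb")))):
    im=cv2.imread(f"pics/{f}.png");h=cv2.cvtColor(im,cv2.COLOR_BGR2HSV)
    m=((h[...,0]<6)|(h[...,0]>174))&(h[...,1]>170)&(h[...,2]>90)
    V,U=np.nonzero(m);W=np.array([ray(n,(u,v),.086,c)[:2] for u,v in zip(U,V)])
    for k,(x,y) in dict(a=(.055,.119),b=(-.055,.119),c=(-.055,-.119),d=(.055,-.119)).items():
        P=C+[x*np.cos(a)-y*np.sin(a),x*np.sin(a)+y*np.cos(a)]
        w=W[np.linalg.norm(W-P,axis=1)<.03]
        if len(w)<5: print(n,k,len(w));continue
        l,e=np.linalg.eigh(np.cov(w.T));print(n,k,'axis',P.round(4),'centroid',w.mean(0).round(4),len(w),'wing yaw mod180',round(np.degrees(np.arctan2(e[1,1],e[0,1]))%180,1),(np.sqrt(l)*1e3).round(1))
```

```text
top a axis [0.5549 0.2626] centroid [0.5508 0.2613] 37 wing yaw mod180 70.8 [2.7 7. ]
top b axis [0.4482 0.2358] centroid [0.4453 0.2349] 31 wing yaw mod180 60.5 [2.4 6.5]
top c axis [0.5061 0.005 ] centroid [0.5033 0.0052] 26 wing yaw mod180 38.7 [2.  6.5]
top d axis [0.6128 0.0318] centroid [0.6091 0.0314] 26 wing yaw mod180 56.5 [2.3 6.2]
wrist a axis [0.5549 0.2626] centroid [0.5561 0.2602] 176 wing yaw mod180 70.3 [2.4 6.1]
wrist b axis [0.4482 0.2358] centroid [0.4501 0.2328] 360 wing yaw mod180 64.0 [2.8 8.1]
wrist c axis [0.5061 0.005 ] centroid [0.5048 0.0013] 383 wing yaw mod180 51.9 [4. 8.]
wrist d axis [0.6128 0.0318] centroid [0.6103 0.0298] 465 wing yaw mod180 72.1 [5.2 8.8]
```

```bash
python3 - <<'E'
from h import *
need(.5549,.2626,.16,160)
E
python3 -m jog '[{"x":0,"y":0,"z":0,"spin":-8.5},{"x":0,"y":0,"z":0,"spin":-8.5},{"x":0,"y":0,"z":0,"spin":-8.5},{"x":0,"y":0,"z":0,"spin":-8.5},{"x":0,"y":0,"z":0,"spin":-8.5},{"x":0,"y":0,"z":0,"spin":-8.5},{"x":0,"y":0,"z":0,"spin":-8.5},{"x":0,"y":0,"z":0,"spin":-8.5},{"x":0,"y":0,"z":0,"spin":-8.5},{"x":0,"y":0,"z":0,"spin":-8.5},{"x":0,"y":0,"z":0,"spin":-8.5},{"x":0,"y":0,"z":0,"spin":-8.5}]' 0
python3 -m jog '[{"x":0,"y":0,"z":0,"spin":-8.5},{"x":0,"y":0,"z":0,"spin":-8.5},{"x":0,"y":0,"z":0,"spin":-8.5},{"x":0,"y":0,"z":0,"spin":-8.5},{"x":0,"y":0,"z":0,"spin":-8.5},{"x":0,"y":0,"z":0,"spin":-1.4},{"x":0,"y":0,"z":0,"spin":0}]'
python3 - <<'E'
from h import *
need(.5549,.2626,.16,160)
E
```

```text
t 42.9 tcp [0.5307 0.1348 0.1588] ty 14.11 j7 -28.6 F [ 0.7  0.3 -0.2] op 0.652 gf 0.0
shift [118.1  54.7  -2.7] spin 34.1
time_s: 44.1
tcp_pos: [0.5298, 0.1345, 0.1573]
eef_rot: [-179.8, -1.0, -153.5]
wrist_force: [0.0, -0.1, -0.6]
opening: 0.498
grip_force: 0.0
time_s: 44.8
tcp_pos: [0.53, 0.1346, 0.1577]
eef_rot: [179.4, -0.8, -110.1]
wrist_force: [-0.5, 0.6, 0.4]
opening: 0.501
grip_force: 0.0
t 44.8 tcp [0.53   0.1346 0.1577] ty 159.88 j7 89.2 F [-0.5  0.6  0.4] op 0.501 gf 0.0
shift [-128.7   20.6   -3.9] spin -0.1
```

```bash
python3 -m jog '[{"x":-16,"y":3,"z":0,"spin":0},{"x":-25,"y":4,"z":0,"spin":0},{"x":-25,"y":4,"z":0,"spin":0},{"x":-25,"y":4,"z":0,"spin":0},{"x":-24,"y":4,"z":5,"spin":0},{"x":-13,"y":2,"z":12,"spin":0},{"x":0,"y":0,"z":15,"spin":0},{"x":0,"y":0,"z":15,"spin":0},{"x":0,"y":0,"z":10,"spin":0},{"x":0,"y":0,"z":0,"spin":0},{"x":0,"y":0,"z":0,"spin":0}]'
python3 - <<'E'
from h import *
need(.5549,.2626,.073,160)
c=arm.calibration("wrist");im=arm.get_image("wrist");cv2.imwrite("pics/w10.png",im)
h=cv2.cvtColor(im,cv2.COLOR_BGR2HSV);m=((h[...,0]<6)|(h[...,0]>174))&(h[...,1]>170)&(h[...,2]>90)
n,l,s,ce=cv2.connectedComponentsWithStats(m.astype(np.uint8))
for i in range(1,n):
    if s[i,4]>60: print(s[i],ce[i].round(),ray("wrist",ce[i],.085,c)[:2].round(4))
print('expect',proj("wrist",[.5549,.2626,.088],c))
E
```

```text
time_s: 45.9
tcp_pos: [0.5539, 0.2609, 0.0999]
eef_rot: [179.5, -0.8, -110.0]
wrist_force: [0.7, -0.1, -0.4]
opening: 0.501
grip_force: 0.0
t 45.9 tcp [0.5539 0.2609 0.0999] ty 159.96 j7 82.1 F [ 0.7 -0.1 -0.4] op 0.501 gf 0.0
shift [-2.4 -0.6 26.9] spin -0.0
[ 538  113   46   93 2208] [560. 157.] [0.4471 0.2354]
[523 136  20  41 387] [531. 156.] [0.4574 0.2311]
[333 297  10  22 137] [337. 307.] [0.548  0.2645]
[299 301  11  20 107] [305. 311.] [0.5612 0.2612]
[311 301  22  48 852] [321. 327.] [0.5571 0.2707]
expect [319.82728771 311.62555098]
```

```bash
python3 -m jog '[{"x":-2.4,"y":-0.5,"z":5,"spin":0},{"x":0,"y":0,"z":10,"spin":0},{"x":0,"y":0,"z":8,"spin":0},{"x":0,"y":0,"z":4,"spin":0},{"x":0,"y":0,"z":0,"spin":0}]'
python3 -m jog '[{"x":0,"y":0,"z":0,"spin":0},{"x":0,"y":0,"z":0,"spin":0},{"x":0,"y":0,"z":0,"spin":0},{"x":0,"y":0,"z":0,"spin":0},{"x":0,"y":0,"z":0,"spin":0},{"x":0,"y":0,"z":0,"spin":0},{"x":0,"y":0,"z":0,"spin":0}]' 1
python3 - <<'E'
from h import *
need(.5549,.2626,.073,14)
E
```

```text
time_s: 46.45
tcp_pos: [0.5543, 0.2631, 0.0721]
eef_rot: [179.5, -0.9, -110.0]
wrist_force: [0.8, -0.0, -0.1]
opening: 0.501
grip_force: 0.0
time_s: 47.15
tcp_pos: [0.5539, 0.2641, 0.0734]
eef_rot: [179.5, -0.8, -109.9]
wrist_force: [-4.0, 1.3, 3.0]
opening: 0.107
grip_force: 29.9
t 47.1 tcp [0.5539 0.2641 0.0734] ty 160.07 j7 80.7 F [-4.   1.3  3. ] op 0.107 gf 29.9
shift [ 1.  -1.5  0.4] spin -33.9
```

```bash
python3 -m jog '[{"x":0,"y":0,"z":0,"spin":4},{"x":0,"y":0,"z":0,"spin":8},{"x":0,"y":0,"z":0,"spin":8},{"x":0,"y":0,"z":0,"spin":8},{"x":0,"y":0,"z":0,"spin":8},{"x":0,"y":0,"z":0,"spin":8},{"x":0,"y":0,"z":0,"spin":8},{"x":0,"y":0,"z":0,"spin":8},{"x":0,"y":0,"z":0,"spin":8}]'
python3 - <<'E'
from h import *
need(.5549,.2626,.073,14);print(arm.get_state()['ft_torque'])
E
```

```text
time_s: 48.05
tcp_pos: [0.5545, 0.2633, 0.0734]
eef_rot: [-179.4, -0.7, -178.3]
wrist_force: [-3.0, -1.6, 2.3]
opening: 0.11
grip_force: 30.0
t 48.0 tcp [0.5545 0.2633 0.0734] ty 91.72 j7 20.1 F [-3.  -1.6  2.3] op 0.11 gf 30.0
shift [-0.3 -0.7  0.4] spin 77.7
[0.03877915 0.63315637 0.08054969]
```

```bash
python3 -m jog '[{"x":0,"y":0,"z":0,"spin":8},{"x":0,"y":0,"z":0,"spin":8},{"x":0,"y":0,"z":0,"spin":8},{"x":0,"y":0,"z":0,"spin":8},{"x":0,"y":0,"z":0,"spin":8},{"x":0,"y":0,"z":0,"spin":8},{"x":0,"y":0,"z":0,"spin":8},{"x":0,"y":0,"z":0,"spin":8},{"x":0,"y":0,"z":0,"spin":8},{"x":0,"y":0,"z":0,"spin":3},{"x":0,"y":0,"z":0,"spin":0}]'
python3 - <<'E'
from h import *
need(.5549,.2626,.073,14);print(arm.get_state()['ft_torque'])
E
```

```text
time_s: 49.15
tcp_pos: [0.5539, 0.2623, 0.0733]
eef_rot: [-179.0, 0.5, 107.0]
wrist_force: [-4.9, -2.5, 5.5]
opening: 0.11
grip_force: 30.0
t 49.1 tcp [0.5539 0.2623 0.0733] ty 17.03 j7 -39.4 F [-4.9 -2.5  5.5] op 0.11 gf 30.0
shift [-0.   1.   0.2] spin 3.0
[-0.40138415  0.90520224 -0.08620224]
```

```bash
python3 -m jog '[{"x":0,"y":0,"z":0,"spin":3},{"x":0,"y":0,"z":0,"spin":0}]'
python3 - <<'E'
from h import *
need(.5549,.2626,.073,14);print(arm.get_state()['ft_torque'])
E
python3 -m jog '[{"x":0,"y":0,"z":0,"spin":3},{"x":0,"y":0,"z":0,"spin":0}]'
python3 - <<'E'
from h import *
need(.5549,.2626,.073,14);print(arm.get_state()['ft_torque'])
E
```

```text
time_s: 49.35
tcp_pos: [0.5538, 0.2623, 0.0732]
eef_rot: [-179.0, 0.5, 104.1]
wrist_force: [-5.0, -2.8, 5.5]
opening: 0.112
grip_force: 30.0
t 49.4 tcp [0.5538 0.2623 0.0732] ty 14.05 j7 -41.6 F [-5.  -2.8  5.5] op 0.112 gf 30.0
shift [0.1 1.1 0.2] spin 0.1
[-0.42324172  0.8861222  -0.00390494]
time_s: 49.55
tcp_pos: [0.5538, 0.2623, 0.0733]
eef_rot: [-179.1, 0.6, 101.2]
wrist_force: [-4.5, -3.0, 6.0]
opening: 0.115
grip_force: 30.7
t 49.5 tcp [0.5538 0.2623 0.0733] ty 11.17 j7 -43.8 F [-4.5 -3.   6. ] op 0.115 gf 30.7
shift [0.1 1.1 0.3] spin -2.8
[-0.479406    0.99151309  0.54856402]
```

```bash
python3 -m jog '[{"x":0,"y":0,"z":0,"spin":-1},{"x":0,"y":0,"z":0,"spin":0},{"x":0,"y":0,"z":0,"spin":0},{"x":0,"y":0,"z":0,"spin":0},{"x":0,"y":0,"z":-10,"spin":0},{"x":0,"y":0,"z":-20,"spin":0},{"x":0,"y":0,"z":-15,"spin":0},{"x":0,"y":0,"z":0,"spin":0}]' 0
python3 -m jog '[{"x":0,"y":0,"z":0,"spin":-8.5},{"x":0,"y":0,"z":0,"spin":-8.5},{"x":0,"y":0,"z":0,"spin":-8.5},{"x":0,"y":0,"z":0,"spin":-8.5},{"x":0,"y":0,"z":0,"spin":-8.5},{"x":0,"y":0,"z":0,"spin":-8.5},{"x":0,"y":0,"z":0,"spin":-8.5},{"x":0,"y":0,"z":0,"spin":-8.5},{"x":0,"y":0,"z":0,"spin":-8.5},{"x":0,"y":0,"z":0,"spin":-8.5},{"x":0,"y":0,"z":0,"spin":-8.5},{"x":0,"y":0,"z":0,"spin":-8.5}]'
python3 -m jog '[{"x":0,"y":0,"z":0,"spin":-8.5},{"x":0,"y":0,"z":0,"spin":-8.5},{"x":0,"y":0,"z":0,"spin":-8.5},{"x":0,"y":0,"z":0,"spin":-8.5},{"x":0,"y":0,"z":0,"spin":-5},{"x":0,"y":0,"z":0,"spin":0}]'
python3 - <<'E'
from h import *
need(.4480,.2358,.1,153)
E
```

```text
time_s: 50.35
tcp_pos: [0.5569, 0.2652, 0.1208]
eef_rot: [-179.5, 0.3, 102.0]
wrist_force: [-0.3, 0.8, 0.5]
opening: 0.495
grip_force: 0.0
time_s: 51.55
tcp_pos: [0.5552, 0.2637, 0.1177]
eef_rot: [-179.8, -0.9, -155.6]
wrist_force: [0.0, -0.7, -0.6]
opening: 0.501
grip_force: 0.0
time_s: 52.15
tcp_pos: [0.5552, 0.2636, 0.1174]
eef_rot: [179.6, -0.9, -117.0]
wrist_force: [-0.5, -0.2, -0.2]
opening: 0.5
grip_force: 0.0
t 52.1 tcp [0.5552 0.2636 0.1174] ty 153.01 j7 76.1 F [-0.5 -0.2 -0.2] op 0.5 gf 0.0
shift [73.1 82.8 19.1] spin 0.0
```

```bash
python3 -m jog '[{"x":8,"y":9,"z":0,"spin":0},{"x":15,"y":17,"z":0,"spin":0},{"x":15,"y":17,"z":0,"spin":0},{"x":15,"y":17,"z":3,"spin":0},{"x":13,"y":15,"z":7,"spin":0},{"x":7,"y":8,"z":7,"spin":0},{"x":0,"y":0,"z":0,"spin":0},{"x":0,"y":0,"z":0,"spin":0}]'
cat > chk.py <<'E'
from h import *
import sys
x,y,yaw=map(float,sys.argv[1:4])
need(x,y,.073,yaw)
c=arm.calibration("wrist");im=arm.get_image("wrist")
h=cv2.cvtColor(im,cv2.COLOR_BGR2HSV);m=((h[...,0]<6)|(h[...,0]>174))&(h[...,1]>170)&(h[...,2]>90)
q=proj("wrist",np.array([x,y,.088]),c);V,U=np.nonzero(m);k=np.hypot(U-q[0],V-q[1])<60;U,V=U[k],V[k]
print('expect',q.round(),'red by row:',[(r,int(U[V==r].min()),int(U[V==r].max())) for r in range(int(V.min()),int(V.max())+1,8) if (V==r).any()])
E
python3 chk.py .4480 .2358 153
```

```text
time_s: 52.95
tcp_pos: [0.4486, 0.2366, 0.1028]
eef_rot: [179.7, -0.8, -117.0]
wrist_force: [0.6, -0.2, 0.6]
opening: 0.499
grip_force: 0.0
t 53.0 tcp [0.4486 0.2366 0.1028] ty 152.95 j7 59.2 F [ 0.6 -0.2  0.6] op 0.499 gf 0.0
shift [ 0.5  0.  29.8] spin -0.1
expect [321. 302.] red by row: [(295, 340, 342), (303, 309, 340), (311, 313, 329), (319, 311, 330), (327, 310, 330), (335, 311, 329)]
```

```bash
python3 -m jog '[{"x":0.5,"y":0,"z":5,"spin":0},{"x":0,"y":0,"z":10,"spin":0},{"x":0,"y":0,"z":10,"spin":0},{"x":0,"y":0,"z":4,"spin":0},{"x":0,"y":0,"z":0,"spin":0}]'
python3 -m jog '[{"x":0,"y":0,"z":0,"spin":0},{"x":0,"y":0,"z":0,"spin":0},{"x":0,"y":0,"z":0,"spin":0},{"x":0,"y":0,"z":0,"spin":0},{"x":0,"y":0,"z":0,"spin":0},{"x":0,"y":0,"z":0,"spin":0},{"x":0,"y":0,"z":0,"spin":0}]' 1
python3 -m jog '[{"x":0,"y":0,"z":0,"spin":4},{"x":0,"y":0,"z":0,"spin":8},{"x":0,"y":0,"z":0,"spin":8},{"x":0,"y":0,"z":0,"spin":8},{"x":0,"y":0,"z":0,"spin":8},{"x":0,"y":0,"z":0,"spin":8},{"x":0,"y":0,"z":0,"spin":8},{"x":0,"y":0,"z":0,"spin":8},{"x":0,"y":0,"z":0,"spin":8}]'
python3 - <<'E'
from h import *
need(.4480,.2358,.073,14);print(arm.get_state()['ft_torque'])
E
```

```text
time_s: 53.5
tcp_pos: [0.447, 0.2353, 0.0727]
eef_rot: [179.6, -0.9, -117.0]
wrist_force: [-0.3, -0.3, -0.4]
opening: 0.499
grip_force: 0.0
time_s: 54.2
tcp_pos: [0.4468, 0.2361, 0.0739]
eef_rot: [179.6, -0.8, -116.9]
wrist_force: [-3.7, 0.3, 2.7]
opening: 0.11
grip_force: 29.9
time_s: 55.1
tcp_pos: [0.4468, 0.2362, 0.0739]
eef_rot: [-179.4, -0.7, 174.8]
wrist_force: [-2.8, -0.1, 1.7]
opening: 0.107
grip_force: 30.0
t 55.1 tcp [0.4468 0.2362 0.0739] ty 84.76 j7 -5.6 F [-2.8 -0.1  1.7] op 0.107 gf 30.0
shift [-1.2 -0.3  0.9] spin 70.8
[0.32923982 0.68868275 0.06295601]
```

```bash
python3 -m jog '[{"x":0,"y":0,"z":0,"spin":8},{"x":0,"y":0,"z":0,"spin":8},{"x":0,"y":0,"z":0,"spin":8},{"x":0,"y":0,"z":0,"spin":8},{"x":0,"y":0,"z":0,"spin":8},{"x":0,"y":0,"z":0,"spin":8},{"x":0,"y":0,"z":0,"spin":8},{"x":0,"y":0,"z":0,"spin":8},{"x":0,"y":0,"z":0,"spin":7},{"x":0,"y":0,"z":0,"spin":2},{"x":0,"y":0,"z":0,"spin":0}]'
python3 - <<'E'
from h import *
need(.4480,.2358,.073,14);print(arm.get_state()['ft_torque'])
E
```

```text
time_s: 56.2
tcp_pos: [0.4469, 0.2362, 0.0739]
eef_rot: [-179.2, 0.4, 102.3]
wrist_force: [-3.9, 1.2, 3.7]
opening: 0.115
grip_force: 30.6
t 56.2 tcp [0.4469 0.2362 0.0739] ty 12.26 j7 -62.6 F [-3.9  1.2  3.7] op 0.115 gf 30.6
shift [-0.6  1.   0.9] spin -1.7
[0.2470625  0.73769582 0.50886968]
```

```bash
python3 -m jog '[{"x":0,"y":0,"z":0,"spin":-1},{"x":0,"y":0,"z":0,"spin":0},{"x":0,"y":0,"z":0,"spin":0},{"x":0,"y":0,"z":0,"spin":0},{"x":0,"y":0,"z":-10,"spin":0},{"x":0,"y":0,"z":-20,"spin":0},{"x":0,"y":0,"z":-25,"spin":0},{"x":0,"y":0,"z":-5,"spin":0},{"x":0,"y":0,"z":0,"spin":0}]' 0
python3 -m jog '[{"x":0,"y":0,"z":0,"spin":-8.5},{"x":0,"y":0,"z":0,"spin":-8.5},{"x":0,"y":0,"z":0,"spin":-8.5},{"x":0,"y":0,"z":0,"spin":-8.5},{"x":0,"y":0,"z":0,"spin":-8.5},{"x":0,"y":0,"z":0,"spin":-8.5},{"x":0,"y":0,"z":0,"spin":-8.5},{"x":0,"y":0,"z":0,"spin":-8.5},{"x":0,"y":0,"z":0,"spin":-8.5},{"x":0,"y":0,"z":0,"spin":-8.5},{"x":0,"y":0,"z":0,"spin":-8.5},{"x":0,"y":0,"z":0,"spin":-8.5}]'
python3 -m jog '[{"x":0,"y":0,"z":0,"spin":-8.5},{"x":0,"y":0,"z":0,"spin":-8.5},{"x":0,"y":0,"z":0,"spin":-1},{"x":0,"y":0,"z":0,"spin":0}]'
python3 - <<'E'
from h import *
need(.5056,.005,.12,133)
E
```

```text
time_s: 57.1
tcp_pos: [0.4488, 0.2365, 0.1347]
eef_rot: [-179.3, 0.4, 103.0]
wrist_force: [-0.2, 0.5, 0.2]
opening: 0.501
grip_force: 0.0
time_s: 58.3
tcp_pos: [0.4477, 0.2357, 0.1326]
eef_rot: [-179.8, -1.0, -154.6]
wrist_force: [0.1, -0.4, -0.4]
opening: 0.498
grip_force: 0.0
time_s: 58.7
tcp_pos: [0.4478, 0.236, 0.1329]
eef_rot: [179.9, -1.0, -137.1]
wrist_force: [-0.1, 0.6, 1.5]
opening: 0.504
grip_force: 0.0
t 58.7 tcp [0.4478 0.236  0.1329] ty 132.86 j7 41.7 F [-0.1  0.6  1.5] op 0.504 gf 0.0
shift [ 114.5 -208.7   14.6] spin -0.1
```

```bash
python3 -m jog '[{"x":8,"y":-14,"z":0,"spin":0},{"x":13,"y":-23,"z":0,"spin":0},{"x":13,"y":-24,"z":0,"spin":0},{"x":13,"y":-24,"z":0,"spin":0},{"x":13,"y":-24,"z":0,"spin":0},{"x":13,"y":-24,"z":0,"spin":0},{"x":13,"y":-24,"z":0,"spin":0},{"x":13,"y":-24,"z":3,"spin":0},{"x":10,"y":-18,"z":8,"spin":0},{"x":5.5,"y":-10,"z":3,"spin":0},{"x":0,"y":0,"z":0,"spin":0},{"x":0,"y":0,"z":0,"spin":0}]'
python3 chk.py .5056 .005 133
```

```text
time_s: 59.9
tcp_pos: [0.5068, 0.0065, 0.1215]
eef_rot: [179.9, -0.8, -137.0]
wrist_force: [-0.1, 0.6, -0.0]
opening: 0.5
grip_force: 0.0
t 59.9 tcp [0.5068 0.0065 0.1215] ty 133.04 j7 66.7 F [-0.1  0.6 -0. ] op 0.5 gf 0.0
shift [ 1.2 -0.3 48.6] spin 0.0
expect [319. 284.] red by row: [(254, 320, 320)]
```

Run:
```python
from h import *
cv2.imwrite("pics/w11.png",arm.get_image("wrist"))
```

```text
(no output)
```

View pics/w11.png

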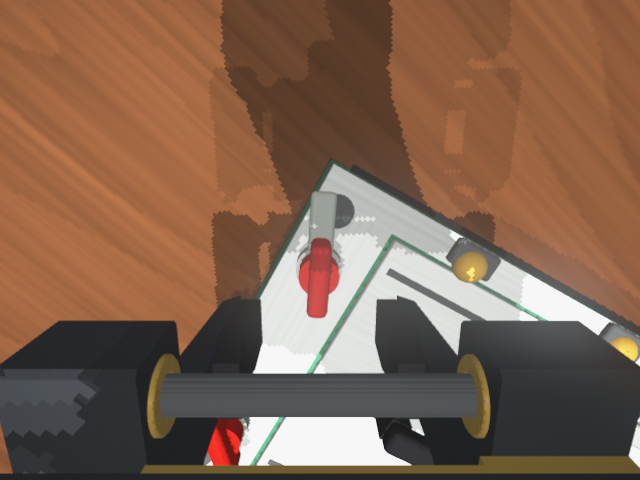

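The wing of knob c runs from (319,240) to (317,317), centred on the expected point and aligned with the fingers. Descending.

```bash
python3 -m jog '[{"x":1,"y":-0.3,"z":8,"spin":0},{"x":0,"y":0,"z":14,"spin":0},{"x":0,"y":0,"z":14,"spin":0},{"x":0,"y":0,"z":9,"spin":0},{"x":0,"y":0,"z":3,"spin":0},{"x":0,"y":0,"z":0,"spin":0}]'
python3 -m jog '[{"x":0,"y":0,"z":0,"spin":0},{"x":0,"y":0,"z":0,"spin":0},{"x":0,"y":0,"z":0,"spin":0},{"x":0,"y":0,"z":0,"spin":0},{"x":0,"y":0,"z":0,"spin":0},{"x":0,"y":0,"z":0,"spin":0},{"x":0,"y":0,"z":0,"spin":0}]' 1
python3 - <<'E'
from h import *
need(.5056,.005,.073,14);print(arm.get_state()['ft_torque'])
E
```

```text
time_s: 60.6
tcp_pos: [0.5056, 0.0042, 0.073]
eef_rot: [179.9, -0.9, -136.9]
wrist_force: [0.1, -0.8, -0.5]
opening: 0.498
grip_force: 0.0
time_s: 61.3
tcp_pos: [0.5048, 0.0051, 0.0736]
eef_rot: [179.8, -0.9, -136.9]
wrist_force: [-3.2, 4.0, 4.1]
opening: 0.107
grip_force: 29.7
t 61.3 tcp [0.5048 0.0051 0.0736] ty 133.11 j7 61.9 F [-3.2  4.   4.1] op 0.107 gf 29.7
shift [-0.6 -0.6  0.5] spin -60.9
[0.84924245 0.9446228  0.03672252]
```

```bash
python3 -m jog '[{"x":0,"y":0,"z":0,"spin":4},{"x":0,"y":0,"z":0,"spin":8},{"x":0,"y":0,"z":0,"spin":8},{"x":0,"y":0,"z":0,"spin":8},{"x":0,"y":0,"z":0,"spin":8},{"x":0,"y":0,"z":0,"spin":8},{"x":0,"y":0,"z":0,"spin":8},{"x":0,"y":0,"z":0,"spin":8}]'
python3 -m jog '[{"x":0,"y":0,"z":0,"spin":8},{"x":0,"y":0,"z":0,"spin":8},{"x":0,"y":0,"z":0,"spin":8},{"x":0,"y":0,"z":0,"spin":8},{"x":0,"y":0,"z":0,"spin":8},{"x":0,"y":0,"z":0,"spin":8},{"x":0,"y":0,"z":0,"spin":8},{"x":0,"y":0,"z":0,"spin":5},{"x":0,"y":0,"z":0,"spin":0}]'
python3 - <<'E'
from h import *
need(.5056,.005,.073,14);print(arm.get_state()['ft_torque'])
E
```

```text
time_s: 62.1
tcp_pos: [0.5047, 0.0056, 0.0735]
eef_rot: [-179.4, -0.6, 162.8]
wrist_force: [-3.9, 3.8, 2.8]
opening: 0.109
grip_force: 29.9
time_s: 63.0
tcp_pos: [0.505, 0.0057, 0.0735]
eef_rot: [-179.2, 0.3, 102.2]
wrist_force: [-3.7, 3.9, 3.6]
opening: 0.115
grip_force: 30.7
t 63.0 tcp [0.505  0.0057 0.0735] ty 12.21 j7 -45.6 F [-3.7  3.9  3.6] op 0.115 gf 30.7
shift [-0.8  0.4  0.5] spin -1.8
[0.94633526 0.86860894 0.45528977]
```

```bash
python3 -m jog '[{"x":0,"y":0,"z":0,"spin":-1},{"x":0,"y":0,"z":0,"spin":0},{"x":0,"y":0,"z":0,"spin":0},{"x":0,"y":0,"z":0,"spin":0},{"x":0,"y":0,"z":-10,"spin":0},{"x":0,"y":0,"z":-20,"spin":0},{"x":0,"y":0,"z":-15,"spin":0},{"x":0,"y":0,"z":0,"spin":0}]' 0
python3 -m jog '[{"x":0,"y":0,"z":0,"spin":-8.5},{"x":0,"y":0,"z":0,"spin":-8.5},{"x":0,"y":0,"z":0,"spin":-8.5},{"x":0,"y":0,"z":0,"spin":-8.5},{"x":0,"y":0,"z":0,"spin":-8.5},{"x":0,"y":0,"z":0,"spin":-8.5},{"x":0,"y":0,"z":0,"spin":-8.5},{"x":0,"y":0,"z":0,"spin":-8.5},{"x":0,"y":0,"z":0,"spin":-8.5},{"x":0,"y":0,"z":0,"spin":-8.5},{"x":0,"y":0,"z":0,"spin":-8.5},{"x":0,"y":0,"z":0,"spin":-8.5}]'
python3 -m jog '[{"x":0,"y":0,"z":0,"spin":-8.5},{"x":0,"y":0,"z":0,"spin":-8.5},{"x":0,"y":0,"z":0,"spin":-8.5},{"x":0,"y":0,"z":0,"spin":-8.5},{"x":0,"y":0,"z":0,"spin":-1},{"x":0,"y":0,"z":0,"spin":0}]'
python3 - <<'E'
from h import *
need(.612,.0322,.12,150)
E
```

```text
time_s: 63.8
tcp_pos: [0.5077, 0.0046, 0.1204]
eef_rot: [-179.4, 0.4, 103.0]
wrist_force: [0.7, 0.8, -0.5]
opening: 0.5
grip_force: 0.0
time_s: 65.0
tcp_pos: [0.5061, 0.004, 0.1178]
eef_rot: [-179.8, -0.9, -154.6]
wrist_force: [-0.7, -0.9, -0.3]
opening: 0.506
grip_force: 0.0
time_s: 65.6
tcp_pos: [0.5062, 0.0042, 0.1179]
eef_rot: [179.6, -0.9, -120.1]
wrist_force: [0.5, -0.0, -0.3]
opening: 0.496
grip_force: 0.0
t 65.6 tcp [0.5062 0.0042 0.1179] ty 149.85 j7 80.2 F [ 0.5 -0.  -0.3] op 0.496 gf 0.0
shift [-77.3 -77.4  -3.7] spin -0.2
```

Loosening the red threshold so it works in shadow too.

```bash
sed -i 's/>170)&(h\[...,2\]>90)/>140)\&(h[...,2]>60)/' chk.py; python3 -m jog '[{"x":-8,"y":-8,"z":0,"spin":0},{"x":-14,"y":-14,"z":0,"spin":0},{"x":-15,"y":-15,"z":0,"spin":0},{"x":-15,"y":-15,"z":0,"spin":0},{"x":-15,"y":-15,"z":0,"spin":0},{"x":-8,"y":-8,"z":0,"spin":0},{"x":-2,"y":-2,"z":0,"spin":0},{"x":0,"y":0,"z":0,"spin":0},{"x":0,"y":0,"z":0,"spin":0}]'
python3 chk.py .612 .0322 150
```

```text
time_s: 66.5
tcp_pos: [0.6108, 0.0322, 0.1166]
eef_rot: [179.7, -0.9, -120.0]
wrist_force: [0.3, 0.3, -0.6]
opening: 0.503
grip_force: 0.0
t 66.5 tcp [0.6108 0.0322 0.1166] ty 150.0 j7 91.1 F [ 0.3  0.3 -0.6] op 0.503 gf 0.0
shift [-1.3 -1.3 43.6] spin 0.0
expect [318. 293.] red by row: [(249, 311, 312), (257, 309, 324), (265, 308, 327), (273, 301, 331), (281, 297, 336), (289, 297, 336), (297, 300, 332), (305, 306, 325), (313, 306, 324), (321, 305, 324)]
```

```bash
python3 -m jog '[{"x":-1,"y":-1.2,"z":8,"spin":0},{"x":0,"y":0,"z":14,"spin":0},{"x":0,"y":0,"z":12,"spin":0},{"x":0,"y":0,"z":7,"spin":0},{"x":0,"y":0,"z":2,"spin":0},{"x":0,"y":0,"z":0,"spin":0}]'
python3 -m jog '[{"x":0,"y":0,"z":0,"spin":0},{"x":0,"y":0,"z":0,"spin":0},{"x":0,"y":0,"z":0,"spin":0},{"x":0,"y":0,"z":0,"spin":0},{"x":0,"y":0,"z":0,"spin":0},{"x":0,"y":0,"z":0,"spin":0},{"x":0,"y":0,"z":0,"spin":0}]' 1
python3 - <<'E'
from h import *
need(.612,.0322,.073,14);print(arm.get_state()['ft_torque'])
E
```

```text
time_s: 67.15
tcp_pos: [0.6123, 0.0324, 0.0732]
eef_rot: [179.6, -0.9, -120.0]
wrist_force: [-0.3, 0.1, -0.4]
opening: 0.501
grip_force: 0.0
time_s: 67.85
tcp_pos: [0.612, 0.0328, 0.074]
eef_rot: [179.6, -0.8, -119.9]
wrist_force: [-3.4, 0.8, 3.0]
opening: 0.112
grip_force: 29.8
t 67.8 tcp [0.612  0.0328 0.074 ] ty 150.06 j7 89.1 F [-3.4  0.8  3. ] op 0.112 gf 29.8
shift [ 0.5 -0.3  1. ] spin -43.9
[0.23619576 0.72011835 0.01957457]
```

```bash
python3 -m jog '[{"x":0,"y":0,"z":0,"spin":4},{"x":0,"y":0,"z":0,"spin":8},{"x":0,"y":0,"z":0,"spin":8},{"x":0,"y":0,"z":0,"spin":8},{"x":0,"y":0,"z":0,"spin":8},{"x":0,"y":0,"z":0,"spin":8},{"x":0,"y":0,"z":0,"spin":8},{"x":0,"y":0,"z":0,"spin":8},{"x":0,"y":0,"z":0,"spin":8}]'
python3 -m jog '[{"x":0,"y":0,"z":0,"spin":8},{"x":0,"y":0,"z":0,"spin":8},{"x":0,"y":0,"z":0,"spin":8},{"x":0,"y":0,"z":0,"spin":8},{"x":0,"y":0,"z":0,"spin":8},{"x":0,"y":0,"z":0,"spin":8},{"x":0,"y":0,"z":0,"spin":8},{"x":0,"y":0,"z":0,"spin":8},{"x":0,"y":0,"z":0,"spin":6},{"x":0,"y":0,"z":0,"spin":0}]'
python3 - <<'E'
from h import *
need(.612,.0322,.073,14);print(arm.get_state()['ft_torque'])
E
```

```text
time_s: 68.75
tcp_pos: [0.6123, 0.0323, 0.0739]
eef_rot: [-179.3, -0.6, 171.7]
wrist_force: [-2.6, -0.7, 3.3]
opening: 0.112
grip_force: 30.0
time_s: 69.75
tcp_pos: [0.612, 0.0318, 0.0739]
eef_rot: [-179.1, 0.5, 102.1]
wrist_force: [-3.8, -1.5, 4.4]
opening: 0.116
grip_force: 30.7
t 69.8 tcp [0.612  0.0318 0.0739] ty 12.12 j7 -35.1 F [-3.8 -1.5  4.4] op 0.116 gf 30.7
shift [0.4 0.1 0.9] spin -1.9
[-0.24840181  0.75383852  0.52272114]
```

```bash
python3 -m jog '[{"x":0,"y":0,"z":0,"spin":-1},{"x":0,"y":0,"z":0,"spin":0},{"x":0,"y":0,"z":0,"spin":0},{"x":0,"y":0,"z":0,"spin":0},{"x":0,"y":0,"z":-10,"spin":0},{"x":0,"y":0,"z":-20,"spin":0},{"x":0,"y":0,"z":-25,"spin":0},{"x":0,"y":0,"z":-25,"spin":0},{"x":0,"y":0,"z":-25,"spin":0},{"x":0,"y":0,"z":-10,"spin":0},{"x":0,"y":0,"z":0,"spin":0}]' 0
python3 -m jog '[{"x":-25,"y":0,"z":0,"spin":0},{"x":-35,"y":0,"z":0,"spin":0},{"x":-35,"y":0,"z":0,"spin":0},{"x":-35,"y":0,"z":0,"spin":0},{"x":-35,"y":0,"z":0,"spin":0},{"x":-35,"y":0,"z":0,"spin":0},{"x":-35,"y":0,"z":0,"spin":0},{"x":-20,"y":0,"z":0,"spin":0},{"x":0,"y":0,"z":0,"spin":0},{"x":0,"y":0,"z":0,"spin":0}]'
python3 - <<'E'
from h import *
C=np.array([.5305,.1338]);a=np.radians(14.1);c=arm.calibration("top")
im=arm.get_image("top");cv2.imwrite("pics/topend.png",im);h=cv2.cvtColor(im,cv2.COLOR_BGR2HSV)
m=((h[...,0]<6)|(h[...,0]>174))&(h[...,1]>150)&(h[...,2]>80)
V,U=np.nonzero(m);W=np.array([ray("top",(u,v),.086,c)[:2] for u,v in zip(U,V)])
for k,(x,y) in dict(a=(.055,.119),b=(-.055,.119),c=(-.055,-.119),d=(.055,-.119)).items():
    P=C+[x*np.cos(a)-y*np.sin(a),x*np.sin(a)+y*np.cos(a)];w=W[np.linalg.norm(W-P,axis=1)<.03]
    if len(w)>5:
        l,e=np.linalg.eigh(np.cov(w.T));print(k,len(w),'wing yaw',round(np.degrees(np.arctan2(e[1,1],e[0,1]))%180,1))
# handle of the lid: dark pixels near centre at z=.094
g=im.max(2);q=proj("top",np.array([*C,.094]),c);M=np.zeros_like(g);cv2.circle(M,tuple(int(i) for i in q),32,1,-1)
V,U=np.nonzero((g<75)&(M>0));w=np.array([ray("top",(u,v),.094,c)[:2] for u,v in zip(U,V)]);print('handle',w.mean(0),len(w),'case',C)
# balls visible?
o=(h[...,0]>10)&(h[...,0]<28)&(h[...,1]>120)&(h[...,2]>130)
for x,y in((.091,.05),(-.091,.05),(-.091,-.05),(.091,-.05)):
    p=proj("top",np.array([*(C+[x*np.cos(a)-y*np.sin(a),x*np.sin(a)+y*np.cos(a)]),.065]),c).astype(int);print('ball px',p,o[p[1]-5:p[1]+6,p[0]-5:p[0]+6].sum())
E
```

```text
time_s: 70.85
tcp_pos: [0.6149, 0.0339, 0.1904]
eef_rot: [-179.4, 0.4, 103.0]
wrist_force: [-0.8, -0.2, -1.3]
opening: 0.501
grip_force: 0.0
time_s: 71.85
tcp_pos: [0.6706, -0.2137, 0.1891]
eef_rot: [-179.1, 0.3, 103.1]
wrist_force: [-0.0, -0.5, 0.4]
opening: 0.5
grip_force: 0.0
a 42 wing yaw 98.5
b 37 wing yaw 101.2
c 32 wing yaw 106.6
d 30 wing yaw 103.2
handle nan 0 case [0.5305 0.1338]
ball px [259 202] 20
ball px [276 272] 15
ball px [316 262] 15
ball px [298 192] 20<stdin>:12: RuntimeWarning: Mean of empty slice.
  ret = ret.dtype.type(ret / rcount)
```

Run:
```python
from h import *
im=cv2.imread("pics/topend.png");g=im.max(2);c=arm.calibration("top");q=proj("top",np.array([.5305,.1338,.094]),c);print(q)
u,v=q.astype(int);print(g[v-20:v+22:2,u-32:u+34:3])
```

```text
[287.07759932 229.6769952 ]
[[239 240 238 232 218 198 201 218 234 239 241 241 241 241 241 241 241 241
  241 241 241 231]
 [235 222 202 192 210 230 237 240 241 241 241 241 241 241 241 241 241 241
  241 241 240 238]
 [192 203 222 234 240 241 241 241 241 241 241 241 241 241 241 241 241 241
  241 241 241 240]
 [231 238 240 240 241 241 241 241 241 241 241 241 241 241 241 241 241 241
  241 241 241 241]
 [240 240 241 241 241 241 241 241 241 241 241 241 241 241 241 241 241 241
  241 241 241 241]
 [240 240 241 241 241 241 241 241 241 241 241 241 241 241 241 241 241 241
  241 241 241 241]
 [241 240 241 241 241 241 241 241 241 241 242 241 241 241 241 241 241 240
  241 241 241 241]
 [240 241 241 241 241 241 241 241 241 241 242 241 241 241 238 230 207 206
  238 241 241 241]
 [241 241 241 241 241 241 242 241 241 241 241 240 235 218 184 137 105 105
  227 241 241 241]
 [241 241 241 241 241 241 241 241 241 238 230 202 156 116  97  94  92  88
  208 241 241 241]
 [241 241 241 241 241 241 239 234 214 177 136 104  94  92  94  91  83  81
  171 241 241 241]
 [241 241 241 241 239 223 195 148 111  95  93  93
[... 181 characters left out ...]
7 174 209 232 240 238 226 237
  240 241 241 241]
 [241 241 241 241 171  83  80 110 172 179 218 235 240 242 241 241 241 241
  241 241 241 241]
 [240 241 241 241 198  80  79 143 234 236 241 241 241 241 242 241 242 241
  241 241 241 241]
 [241 241 241 241 223 106 132 192 241 241 241 241 242 241 242 241 241 241
  241 241 241 241]
 [240 241 241 241 237 208 230 238 241 241 241 242 242 242 241 241 241 241
  241 241 241 241]
 [238 241 241 241 241 241 241 241 241 242 242 241 241 241 241 241 241 241
  241 241 241 241]
 [235 241 241 241 241 241 241 241 241 241 242 241 241 241 242 241 241 241
  241 241 241 241]
 [226 241 241 241 241 241 241 241 241 241 242 241 241 241 241 241 241 241
  241 241 241 241]]
```

The handle is there and centred (my darkness threshold was just too low). The knobs met their stops with no resistance before the end, so the lid is home. Handing in.

Run:
```python
from rig import arm
print(arm.sign_off())
```

```text
the job is handed in; nothing more can be done
None
```

I handed the job in at about 72 s: the pink, yellow and lime boxes were seen lying flat in the case before the lid went on, the lid is down flush under all four catches, and all four knobs are at their end stops; `sign_off` returned no verdict.

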